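# Sterilise the shot glasses

### The job

Take every shot glass out of the tub and stand it upright on the steriliser's carousel, leaving the other things in the tub. Once all are loaded, click the mode dial round to the orange mark (four clicks from off), leave it there, and turn the carousel by its knob one full turn, either way, back to its red home mark; then click the dial back to off at the long red tick. Do not disturb the other things on the counter.

Things in the scene. Friction and masses are not known exactly. Their poses are not given: they have to be found in the camera images.
- glass_a: clear shot glass, 52 mm across at the rim, 62 mm high, tapering to a 42 mm foot, upright; origin at the centre of its underside, z up. Either three or four glasses are present. It starts standing on the tub's floor
- glass_b: clear shot glass, 52 mm across at the rim, 62 mm high, tapering to a 42 mm foot, upright; origin at the centre of its underside, z up. Either three or four glasses are present. It starts standing on the tub's floor
- glass_c: clear shot glass, 52 mm across at the rim, 62 mm high, tapering to a 42 mm foot, upright; origin at the centre of its underside, z up. Either three or four glasses are present. It starts standing on the tub's floor
- glass_d: clear shot glass, 52 mm across at the rim, 62 mm high, tapering to a 42 mm foot, upright; origin at the centre of its underside, z up. Either three or four glasses are present. It starts standing on the tub's floor
- tub: fixed blue tub, 172 x 388 mm outside (own x, y), floor and walls 5 mm, walls 38 mm high; origin at the centre of its underside. Things stand in two rows (own x -29, +47 mm), 90 mm apart in a row, in any order. Behind it the coffee machine's drip tray overhangs from x = 0.54 m, 70 to 121 mm up, and its handles and steam wand higher up, from x = 0.55 m: stay in front of them
- tamper: coffee tamper standing in the tub, foot 58 mm across, 106 mm high; origin at the centre of its underside; stays in the tub
- jigger: dark double-cone measure standing in the tub, 45 mm across, 90 mm high; origin at the centre of its underside; stays in the tub
- tablet_jar: white jar standing in the tub, 65 mm across, 84 mm high; origin at the centre of its underside; stays in the tub
- basket_0: steel filter basket (a small dish) in the tub, 61 mm across, 22 mm high; origin at the centre of its underside; stays in the tub
- steriliser: fixed white glass steriliser. Origin on the carousel's axis at counter height; own x points from the control pod through the axis to the lamp. Round base of radius 118 mm; violet lamp head behind it (own x 130 to 158 mm, 64 mm wide, top 110 mm above the counter); control pod in front (own x -198 to -112 mm, 86 mm wide, top 45 mm above the counter) with the mode dial on its top
- carousel_mid (a point): centre of the top face of the carousel deck, 30 mm above the counter. The deck is a flat steel disc of radius 115 mm on which the glasses stand; a wire guard rail goes round it, 107 mm from the axis on its inner side, its top 34 mm above the deck
- carousel_knob (a point): grip point on the carousel's knob: a black upright round post, 16 mm in diameter, fixed to the deck 85 mm from the axis, from the deck to 80 mm above it (110 mm above the counter); the point is on the post's axis, 22 mm below its top. It starts near the red home mark on the base rim, on the pod's right-hand side as the robot sees it, 45 degrees round from the pod
- carousel (a joint): angle of the carousel in rad, anticlockwise seen from above; within 0.1 of 0 at the start (knob at the home mark), one full turn is +6.283 or -6.283. Turns freely both ways without stops, with slight friction (about 0.06 N m), and stays where it is left
- dial_grip (a point): on the mode dial's axis, 73 mm above the counter, 9 mm below the top of its black bar grip. The bar is 11 mm thick (own x), 42 mm long (own y) and 30 mm high, on a disc of 24 mm radius whose top is 53 mm above the counter. The white pointer line is on the end toward own +y
- dial (a joint): angle of the mode dial in rad, growing clockwise seen from above. It clicks into rest every 0.5236 (30 degrees), seven positions from 0 to 3.142 with end stops: position 0 = off (long red tick, at own +y of the steriliser), position 4 = 2.094 = sterilise (long orange tick); the others have short black ticks. A click takes about 0.1 N m, and the dial snaps to the nearest position when let go. It starts at position 0, 1 or 2
- pitcher_2: large steel milk pitcher, 136 x 96 x 124 mm; bystander on the counter, leave it alone; origin at the centre of its underside
- pitcher_3: small steel milk pitcher, 103 x 73 x 94 mm; bystander on the counter, leave it alone; origin at the centre of its underside
- distributor: dark round coffee distributor, 67 mm across, 38 mm high; bystander on the counter, leave it alone; origin at the centre of its underside
- timer: white kitchen timer, 62 x 68 x 21 mm; bystander on the counter, leave it alone; origin at the centre of its underside

How it is judged:
On the way, in this order (a step that is already met when the one before it is completed fails the run):
1. every shot glass stands upright on the carousel (horizontal distance between each of glass_a, glass_b, glass_c, glass_d and carousel_mid below 0.095 m and height (world z) of glass_a between 0.026 and 0.036 m and angle between each of glass_a, glass_b, glass_c, glass_d's own z axis and vertical below 0.12 rad and height (world z) of glass_b between 0.026 and 0.036 m and height (world z) of glass_c between 0.026 and 0.036 m and height (world z) of glass_d between 0.026 and 0.036 m and linear speed of each of glass_a, glass_b, glass_c, glass_d below 0.02 m/s), for 0.3 s.
2. the dial rests at the orange mark (position 4), with the glasses aboard (horizontal distance between each of glass_a, glass_b, glass_c, glass_d and carousel_mid below 0.095 m and height (world z) of glass_a between 0.026 and 0.036 m and angle between each of glass_a, glass_b, glass_c, glass_d's own z axis and vertical below 0.12 rad and height (world z) of glass_b between 0.026 and 0.036 m and height (world z) of glass_c between 0.026 and 0.036 m and height (world z) of glass_d between 0.026 and 0.036 m and value of joint dial between 1.944 and 2.244 rad), for 0.5 s.
3. with the dial still at the orange mark, the carousel has been turned one full turn either way, back to its home mark, with the glasses aboard (all of step 2 and (value of joint carousel between 5.983 and 6.583 rad or value of joint carousel between -6.583 and -5.983 rad)), for 0.3 s.
At the end, for the whole second after the job is handed in: Every glass present stands upright (within 0.12 rad) and at rest on the carousel, within 95 mm of its axis; the carousel has made one full turn (6.283 +-0.3 rad, either way) and is at rest; the dial is at off (within 0.15 rad); tamper, jigger, jar and basket are still in the tub (all of step 1 and (value of joint carousel between 5.983 and 6.583 rad or value of joint carousel between -6.583 and -5.983 rad) and value of joint dial between -0.1 and 0.15 rad and x of tamper in the frame of tub between -0.086 and 0.086 m and y of tamper in the frame of tub between -0.194 and 0.194 m and height (world z) of each of tamper, jigger, tablet_jar, basket_0 below 0.08 m and x of jigger in the frame of tub between -0.086 and 0.086 m and y of jigger in the frame of tub between -0.194 and 0.194 m and x of tablet_jar in the frame of tub between -0.086 and 0.086 m and y of tablet_jar in the frame of tub between -0.194 and 0.194 m and x of basket_0 in the frame of tub between -0.086 and 0.086 m and y of basket_0 in the frame of tub between -0.194 and 0.194 m and velocity of joint carousel between -0.1 and 0.1 rad/s); the robot touches nothing.
It fails at once if the pitcher 2 on the counter is moved by more than 30 mm (distance of pitcher_2 from where it was at the start of the episode above 0.03 m).
It fails at once if the pitcher 3 on the counter is moved by more than 30 mm (distance of pitcher_3 from where it was at the start of the episode above 0.03 m).
It fails at once if the distributor on the counter is moved by more than 30 mm (distance of distributor from where it was at the start of the episode above 0.03 m).
It fails at once if the timer on the counter is moved by more than 30 mm (distance of timer from where it was at the start of the episode above 0.03 m).
Of glass_a, glass_b, glass_c, glass_d only 3 to 4 are there at a start; the rules pass over those that are not, and their reading is None.
At some moment in a run one of glass_a, glass_b, glass_c, glass_d may be knocked a few centimetres aside while the robot is not near it.
It also fails if it takes over 210 s, if anything falls off the work surface, if the arm or the gripper's body presses on something with over 40 N, if the wrist force passes 120 N, or if a joint passes its speed limit or range.

### The arm

A 7-joint arm with a two-finger parallel gripper is mounted at the origin on a cart in front of the work surface, level with it; the furniture and walls round the work are solid. World frame = base frame: x ahead of the robot, y to its left, z up, the work surface at z = 0. Lengths are in m, angles in rad, forces in N, time in s.
With the tool pointing down it reaches from about 0.4 to 0.75 m from the base axis. Payload 19.5 kg.
Tool frame: the origin (TCP) lies between the finger pads; the fingertips stand 8 mm ahead of it and the grasp point (between the pads) lies 11 mm behind it (arm.finger_overhang is the distance from the TCP to the fingertips, in m); z points along the fingers, y is the line along which they close (so a half turn about z gives the same grasp; the last joint's range is limited). The gripper opens to 85 mm and grips with 20 to 120 N. Pads are 22 mm wide; open, the fingers measure 114 mm over their backs; the gripper's body (76 mm by 85 mm) begins 54 mm behind the grasp point. The pads swing forward as they close: fully open they stand 13 mm farther back than shut.
Start: joints at [-1.284, 0.707, -0.028, 1.485, 0.022, 0.951, -0.075], TCP at [0.186, 0.544, 0.239] pointing down, gripper open.
Joint ranges: [-2.71, 2.71], [-0.32, 2.16], [-1.57, 1.52], [0, 2.45], [-1.46, 4.6], [0, 2.02], [-2.83, 2.83]. Speed limits (rad/s): [1.89, 1.89, 2.57, 2.57, 3.01, 3.01, 3.01].

### API

Orientations are given as a rotation vector (axis times angle).
In Python, from rig import monitor, vision, arm gives the robot as it stands.
- The arm moves only by the tool send_rows, never from a script. Its argument "series" is a list of rows, each a list of 3 entries, a list of its own where there are three numbers: the shift along the tool's x, y, z in m, then the turn, a rotation vector about the tool's x, y, z in degrees, then the closure, from -1 (fully open) to 1 (shut), so that 0 is half open. In form: [[[x, y, z], [wx, wy, wz], grip], ...]. A call has 1 to 8 rows; each row is the pose to reach, as a shift and turn from the pose commanded when the call began, along the tool's axes at that moment; what a row does not reach only later rows make up. A row lasts 1/12 s, in which the tool goes at most 41.7 mm and 7.16 degrees, less where a joint would pass 70% of its speed; a pose out of reach is approached as far as the arm can. A call with a gripper value outside its range is refused whole. The fingers move at their own pace and stop on an object; "force" is the grip in N (left out, the last holds). Time passes only in rows, so rows that repeat a pose let the fingers close. It gives the time, the measured TCP pose, the force, the opening and the grip force at its end, in the units of the state.
- monitor.observe(): the state, without advancing time (a new reading comes with each control period).
- vision.camera(name): name is "side" or "top" or "wrist"; returns a dict with "frame" (480x640x3 uint8, red, green, blue), "fx", "fy", "cx", "cy" (pixels), "R" (3x3) and "t" (3): a world point X has camera coordinates R X + t. Camera axes: x right, y down, z forward; pixel columns grow to the right and rows downward; lengths in m; the calibration is good to about 2 mm. A picture is of the moment at which its call begins. There is no depth.
- arm.hand_in(): hands the job in; it is judged then, once.
Trained networks look in a picture, given as the dict that the camera call returned (one of the last four; its "shot" number tells which), for a name from the list of things; names that differ only in an ending like _2 or _b are one class to them, and where a whole thing is asked for, a point or a joint stands for the part that bears it (a point fixed in the world has none). Each returns a list of dicts, best first, with "conf" (0 to 1); they miss things now and then, are a little off and sometimes report something else, mostly with a low value. They report only what shows in the picture. A call takes as long as a camera call.
- vision.recognise(picture, name): "point" ([x, y, z] in m, in world coordinates, good to about 4 mm: the middle of the surface that is visible of it).
- vision.outline_of(picture, name): "mask" (480x640 bool, what is visible of it).
The state is a dict: "clock": time; "joints": joint angles; "qd": joint speeds; "tau": joint torques, N m; "position": TCP position; "ee_rot": TCP orientation; "force": force on the tool from outside, world axes, zero at the start; "wrist_torque": the same for the moment, N m; "width": opening from 0.0 (shut) to 1.0 (fully open); "grasp_force": force on a finger pad.
Only numpy, scipy, OpenCV 4.12 (cv2) and the standard library are available. Lean on these libraries where they do the work, as an engineer would, in place of code of your own. Each camera call takes 0.05 s, during which the arm holds its last target. There are 200 camera calls.

## Working session

There is one attempt and no reset: what is moved stays moved. The work goes in short steps, Python scripts to look and compute and a tool call to move; the robot and the scene stay as the last step left them, time stands still between calls to the robot, and variables do not carry over. Pictures are saved under pics/ and viewed, at most 20 in all, crops included, and the job is handed in when it is done.

Besides the shell and the picture viewer there is one more tool, called by a JSON object that holds its "method" and its "body". send_rows: Moves the arm, as the interface text tells. Its arguments: {"type":"object","properties":{"series":{"type":"array","items":{"type":"array"}},"force":{"type":"number"}},"required":["series"]}

```bash
mkdir -p pics; ls; python3 - <<'E'
from rig import monitor, vision, arm
import cv2, numpy as np
s=monitor.observe(); print({k:np.round(v,3) for k,v in s.items()})
for n in ["top","side"]:
    p=vision.camera(n); cv2.imwrite(f"pics/{n}0.png",p["frame"][:,:,::-1]); print(n,p["fx"],np.round(-np.array(p["R"]).T@p["t"],3))
    for nm in ["glass_a","tamper","jigger","tablet_jar","basket_0","tub","steriliser","carousel_knob","dial_grip","pitcher_2","pitcher_3","distributor","timer"]:
        print(nm,[(np.round(d["point"],3).tolist(),round(d["conf"],2)) for d in vision.recognise(p,nm)[:6]])
E
```

```text
pics
{'clock': np.float64(0.0), 'joints': array([-1.284,  0.707, -0.028,  1.485,  0.022,  0.951, -0.075]), 'qd': array([ 0.001, -0.   ,  0.001,  0.   ,  0.   ,  0.   ,  0.001]), 'tau': array([ 1.0000e-03, -8.8324e+01,  1.2350e+00, -2.3616e+01,  1.7000e-02,
        7.0000e-03,  0.0000e+00]), 'position': array([0.186, 0.544, 0.239]), 'ee_rot': array([-5.140e-01, -3.099e+00,  2.000e-03]), 'force': array([ 0.426,  0.379, -0.091]), 'wrist_torque': array([-0.014,  0.04 , -0.001]), 'grasp_force': np.float64(0.0), 'width': np.float64(1.002)}
top 439.57326279321535 [0.175 0.035 1.697]
glass_a [([0.502, -0.076, 0.015], 0.69), ([0.507, 0.012, 0.014], 0.67), ([0.427, -0.078, 0.013], 0.43), ([0.423, 0.014, 0.01], 0.42)]
tamper [([0.423, -0.164, 0.029], 0.73)]
jigger [([0.424, -0.258, 0.05], 0.65), ([0.503, 0.011, 0.016], 0.27)]
tablet_jar [([0.451, -0.611, 0.057], 0.66), ([0.498, -0.254, 0.091], 0.58), ([0.541, 0.261, 0.029], 0.43)]
basket_0 [([0.503, -0.167, 0.008], 0.64)]
tub [([0.443, -0.114, 0.002], 0.78)]
steriliser [([0.539, 0.264, 0.03], 0.85)]
carousel_knob [([0.541, 0.265, 0.03], 0.64), 
[... 659 characters left out ...]
.076, 0.051], 0.71), ([0.419, -0.181, 0.038], 0.69)]
jigger [([0.42, -0.268, 0.052], 0.62), ([0.396, 0.292, 0.053], 0.55)]
tablet_jar [([0.415, -0.006, 0.051], 0.71), ([0.486, -0.281, 0.068], 0.6), ([0.544, 0.246, 0.032], 0.35)]
basket_0 []
tub [([0.412, -0.176, 0.012], 0.55)]
steriliser [([0.518, 0.248, 0.033], 0.85), ([0.421, -0.265, 0.053], 0.33)]
carousel_knob [([0.544, 0.245, 0.03], 0.9)]
dial_grip [([0.394, 0.29, 0.053], 0.53), ([0.416, -0.004, 0.049], 0.38)]
pitcher_2 [([0.469, -0.48, 0.053], 0.82), ([0.429, -0.615, 0.074], 0.58)]
pitcher_3 [([0.469, -0.48, 0.053], 0.82), ([0.429, -0.615, 0.074], 0.58)]
distributor [([0.447, 0.64, 0.027], 0.49), ([0.42, -0.093, 0.043], 0.17)]
timer []
```

View pics/top0.png

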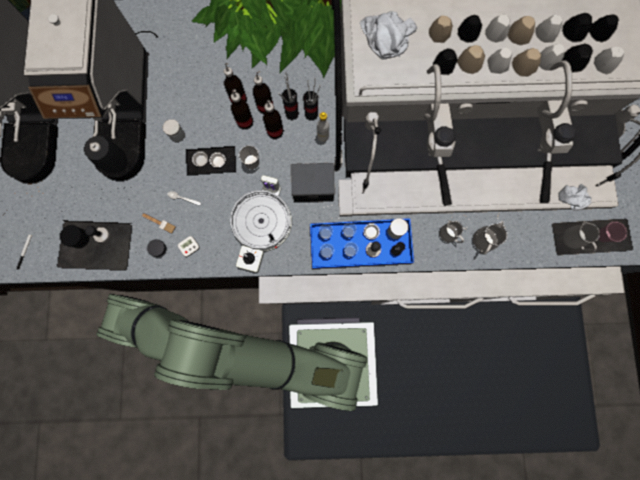

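View pics/side0.png

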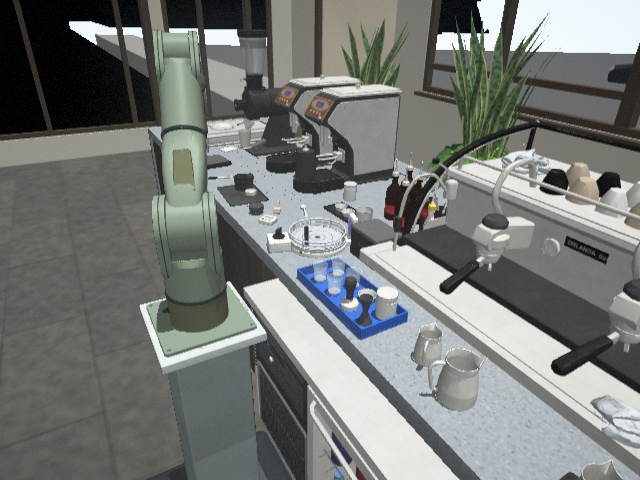

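The top view shows four glasses in the tub (px about 323–348, 232–252), the carousel at (261,220), the pod at (249,258) and the lamp at (270,183). The side view also shows four glasses, at the tub's left end. I'll write a helper and look from the wrist camera.

```bash
cat > h.py <<'E'
from rig import monitor, vision, arm
import numpy as np, cv2
from scipy.spatial.transform import Rotation as Ro
def st():
    s=monitor.observe(); print("t",round(float(s["clock"]),1),"pos",np.round(s["position"],4),"rot",np.round(s["ee_rot"],3),"F",np.round(s["force"],1),"w",round(float(s["width"]),3),"gf",round(float(s["grasp_force"]),1),"q",np.round(s["joints"],2)); return s
def shift(p,R=None):
    "tool shift and turn (deg) from present pose to world TCP p, rotation matrix R"
    s=monitor.observe(); R0=Ro.from_rotvec(s["ee_rot"])
    print("shift",np.round(R0.inv().apply(np.array(p)-s["position"]),4),"turn",np.round((R0.inv()*Ro.from_matrix(R)).as_rotvec(degrees=True),2) if R is not None else "")
def px2w(c,uv,z):
    uv=np.atleast_2d(uv).astype(float); R=np.array(c["R"]);C=-R.T@np.array(c["t"])
    d=np.c_[(uv[:,0]-c["cx"])/c["fx"],(uv[:,1]-c["cy"])/c["fy"],np.ones(len(uv))]@R
    return C+d*((z-C[2])/d[:,2])[:,None]
def w2px(c,X):
    x=np.atleast_2d(X)@np.array(c["R"]).T+np.array(c["t"]); return np.c_[x[:,0]/x[:,2]*c["fx"]+c["cx"],x[:,1]/x[:,2]*c["fy"]+c["cy"]]
def snap(cam,name):
    c=vision.camera(cam); cv2.imwrite(f"pics/{name}.png",c["frame"][:,:,::-1]); return c
D=np.diag([-1.,1,-1])
E
python3 - <<'E'
from h import *
st(); shift([0.42,0.28,0.38],D)
E
```

```text
t 1.4 pos [0.1857 0.5442 0.2393] rot [-0.514 -3.099  0.   ] F [ 0.2 -0.1 -0.4] w 1.0 gf 0.0 q [-1.28  0.71 -0.03  1.48  0.02  0.95 -0.08]
shift [-0.3071 -0.1744 -0.1407] turn [-1.000e-02 -0.000e+00 -1.884e+01]
```

{"method": "send_rows", "body": {"series": [[[-0.02,-0.01,-0.035],[0,0,-4],-1],[[-0.05,-0.03,-0.05],[0,0,-8],-1],[[-0.085,-0.05,-0.06],[0,0,-12],-1],[[-0.12,-0.07,-0.075],[0,0,-16],-1],[[-0.155,-0.09,-0.09],[0,0,-18.84],-1],[[-0.19,-0.11,-0.1],[0,0,-18.84],-1],[[-0.225,-0.13,-0.11],[0,0,-18.84],-1],[[-0.26,-0.15,-0.12],[0,0,-18.84],-1]]}}

```text
clock: 2.07
position: [0.3828, 0.3182, 0.3595]
ee_rot: [-0.0, 3.141, 0.0]
force: [0.4, 0.4, -0.0]
width: 1.001
grasp_force: 0.0
```

{"method": "send_rows", "body": {"series": [[[-0.03,-0.01,-0.01],[0,0,0],-1],[[-0.05,-0.01,-0.02],[0,0,0],-1],[[-0.05,-0.01,-0.02],[0,0,0],-1],[[-0.05,-0.01,-0.02],[0,0,0],-1]]}}

```text
clock: 2.4
position: [0.4323, 0.3097, 0.3786]
ee_rot: [-0.002, -3.142, -0.0]
force: [-0.2, -0.1, -0.4]
width: 0.995
grasp_force: 0.0
```

```bash
python3 - <<'E'
from h import *
st(); c=snap("wrist","w1"); print(np.round(c["R"],3),np.round(-np.array(c["R"]).T@c["t"],3),c["fx"])
for nm in ["steriliser","carousel_knob","dial_grip","glass_a"]:
    print(nm,[(np.round(d["point"],3).tolist(),round(d["conf"],2)) for d in vision.recognise(c,nm)[:4]])
E
```

```text
t 2.4 pos [0.4323 0.3097 0.3786] rot [-2.000e-03 -3.142e+00 -0.000e+00] F [-0.2 -0.1 -0.4] w 0.995 gf 0.0 q [-0.61  0.51 -0.14  1.37  0.07  1.27  0.82]
[[ 0.     1.     0.   ]
 [ 0.945 -0.     0.328]
 [ 0.328  0.    -0.945]] [0.346 0.31  0.513] 340.64271522521784
steriliser [([0.538, 0.263, 0.032], 0.94)]
carousel_knob [([0.548, 0.258, 0.029], 0.63), ([0.403, 0.304, 0.05], 0.44)]
dial_grip [([0.399, 0.301, 0.053], 0.83)]
glass_a [([0.426, -0.098, 0.047], 0.96), ([0.428, -0.001, 0.044], 0.95), ([0.499, -0.082, 0.049], 0.94), ([0.495, 0.002, 0.043], 0.73)]
```

View pics/w1.png

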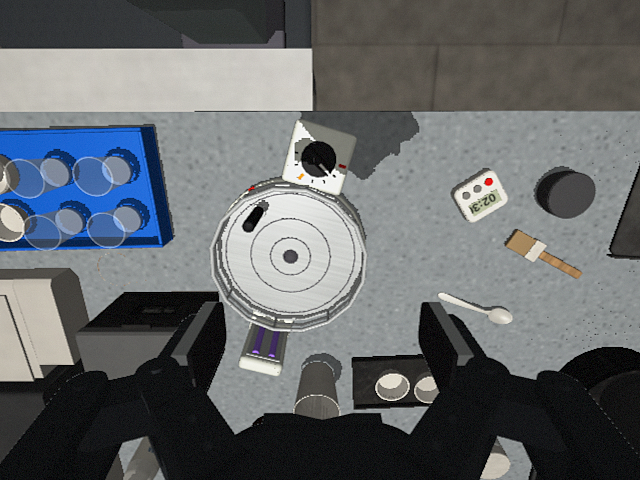

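Wrist view: carousel centre at (291,256), the knob leaning from its base at (263,209) to its top at (249,226), the dial at (318,160) with the red tick at (342,166) and orange at (300,177), and the glasses at left. I'll measure these accurately and zoom in on the pod.

```bash
python3 - <<'E'
from h import *
c=vision.camera("wrist"); f=c["frame"]
cv2.imwrite("pics/pod.png",cv2.resize(f[100:220,220:380],None,fx=5,fy=5,interpolation=cv2.INTER_CUBIC)[:,:,::-1])
print("axis",px2w(c,[291,256],.03)); print("knob base",px2w(c,[263,208],.03),"top",px2w(c,[249,225],.11))
print("dial disc", px2w(c,[318,157],.053))
E
```

```text
axis [[0.54788092 0.26321887 0.03      ]]
knob base [[0.47206862 0.22439922 0.03      ]] top [[0.47278893 0.2200588  0.11      ]]
dial disc [[0.39622259 0.3051017  0.053     ]]
```

View pics/pod.png

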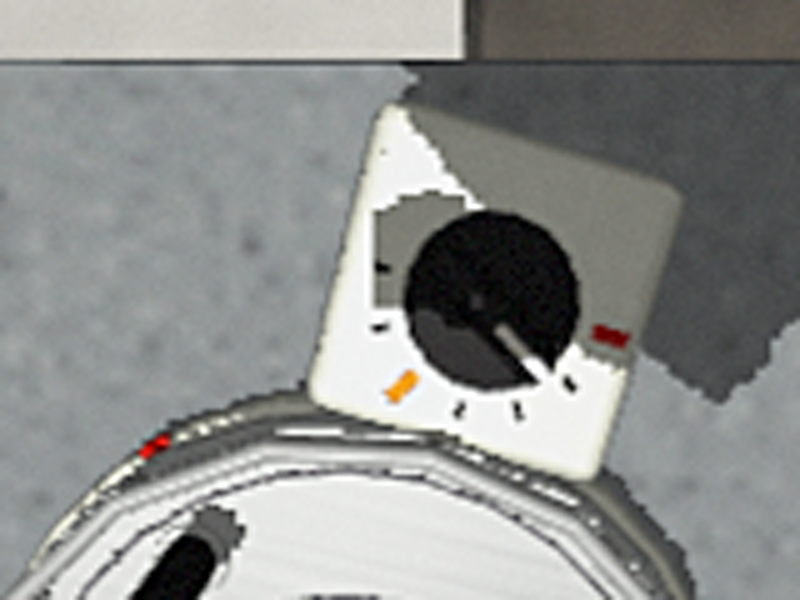

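The pointer sits at the first short tick clockwise of red, so the dial starts at position 1, and the axis, dial and knob agree with the given geometry. Next I'll move over the tub.

{"method": "send_rows", "body": {"series": [[[0,-0.03,0.01],[0,0,0],-0.5],[[0,-0.07,0.01],[0,0,0],-0.5],[[0,-0.11,0.02],[0,0,0],-0.5],[[0,-0.15,0.02],[0,0,0],-0.5],[[0.01,-0.19,0.03],[0,0,0],-0.5],[[0.01,-0.23,0.03],[0,0,0],-0.5],[[0.01,-0.27,0.04],[0,0,0],-0.5],[[0.01,-0.31,0.05],[0,0,0],-0.5]]}}

```text
clock: 3.37
position: [0.4213, -0.0016, 0.3289]
ee_rot: [-0.001, 3.14, -0.0]
force: [1.2, 0.4, -0.5]
width: 0.754
grasp_force: 0.0
```

{"method": "send_rows", "body": {"series": [[[0,-0.02,0],[0,0,0],-0.5],[[0,-0.03,0],[0,0,0],-0.5],[[0,-0.03,0],[0,0,0],-0.5],[[0,-0.03,0],[0,0,0],-0.5]]}}

```text
clock: 3.7
position: [0.4219, -0.0292, 0.3289]
ee_rot: [-0.001, 3.141, 0.001]
force: [1.0, 1.2, -0.6]
width: 0.753
grasp_force: 0.0
```

```bash
cat >> h.py <<'E'
from scipy.optimize import minimize
_a=np.linspace(0,2*np.pi,40)
def hull(c,x,y,zb):
    P=np.vstack([np.c_[x+r*np.cos(_a),y+r*np.sin(_a),np.full(40,z)] for r,z in((.021,zb),(.026,zb+.062))])
    m=np.zeros((480,640),np.uint8); cv2.fillConvexPoly(m,cv2.convexHull(w2px(c,P).astype(np.float32)*16).astype(np.int32),1,shift=4); return m>0
def glasses(c,zb,draw=None):
    out=[]
    for d in vision.outline_of(c,"glass_a"):
        m=d["mask"]
        if d["conf"]<.3 or m.sum()<100: continue
        v,u=np.nonzero(m); p=px2w(c,[u.mean(),v.mean()],zb+.035)[0]
        f=lambda q:1-(hull(c,*q,zb)&m).sum()/(hull(c,*q,zb)|m).sum()
        r=minimize(f,p[:2],method="Nelder-Mead",options=dict(initial_simplex=p[:2]+np.array([[0,0],[.012,0],[0,.012]]),xatol=2e-4,fatol=1e-3))
        out.append((np.round(r.x,4).tolist(),round(1-r.fun,2),round(d["conf"],2)))
        if draw is not None: draw[:]=cv2.drawContours(draw.copy(),cv2.findContours(hull(c,*r.x,zb).astype(np.uint8),0,1)[0],-1,(255,0,0),1)
    for o in out: print("glass",o)
    return out
E
python3 - <<'E'
from h import *
st(); c=vision.camera("wrist"); im=c["frame"].copy()
glasses(c,.005,im); cv2.imwrite("pics/w2.png",im[:,:,::-1])
E
```

```text
t 3.7 pos [ 0.4219 -0.0292  0.3289] rot [-1.000e-03  3.141e+00  1.000e-03] F [ 1.   1.2 -0.6] w 0.753 gf 0.0 q [ 0.06  0.37 -0.1   1.83  0.04  0.95  1.51]
glass ([0.4206, 0.0085], np.float64(0.94), 0.96)
glass ([0.4233, -0.0815], np.float64(0.94), 0.87)
glass ([0.4985, -0.0795], np.float64(0.94), 0.61)
glass ([0.494, 0.0107], np.float64(0.93), 0.59)
```

View pics/w2.png

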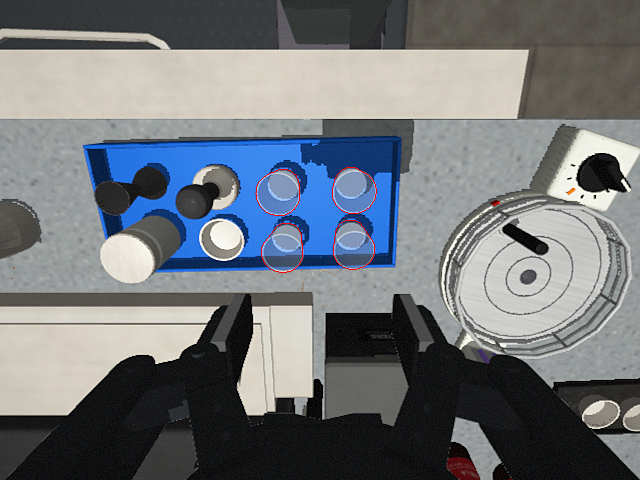

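All four fitted outlines lie on the glasses, with the expected 76 x 90 mm spacing. I'll take the near-left glass first, with the tool vertical.

{"method": "send_rows", "body": {"series": [[[0,0.015,0.03],[0,0,0],-0.5],[[0.001,0.038,0.06],[0,0,0],-0.5],[[0.001,0.038,0.1],[0,0,0],-0.5],[[0.001,0.038,0.14],[0,0,0],-0.5],[[0.001,0.038,0.18],[0,0,0],-0.5],[[0.001,0.038,0.22],[0,0,0],-0.5],[[0.001,0.038,0.25],[0,0,0],-0.5],[[0.001,0.038,0.27],[0,0,0],-0.5]], "force": 25}}

```text
clock: 4.47
position: [0.4201, 0.0093, 0.0562]
ee_rot: [0.003, -3.139, -0.0]
force: [0.7, 0.1, 0.3]
width: 0.747
grasp_force: 0.0
```

{"method": "send_rows", "body": {"series": [[[0,0,0.014],[0,0,0],-0.5],[[0,0,0.014],[0,0,0],0],[[0,0,0.014],[0,0,0],0.4],[[0,0,0.014],[0,0,0],0.4],[[0,0,0.014],[0,0,0],0.4],[[0,0,0.014],[0,0,0],0.4]], "force": 25}}

```text
clock: 4.97
position: [0.4213, 0.0081, 0.0456]
ee_rot: [-0.0, 3.14, 0.0]
force: [-0.4, -0.2, -0.7]
width: 0.592
grasp_force: 26.1
```

```bash
python3 - <<'E'
from h import *
st(); shift([.601,.247,.25])
E
```

```text
t 5.0 pos [0.4213 0.0081 0.0456] rot [-0.    3.14  0.  ] F [-0.4 -0.2 -0.7] w 0.592 gf 26.1 q [-0.09  0.9  -0.01  2.2   0.14  0.04  1.34]
shift [-0.1801  0.2389 -0.2041] turn
```

{"method": "send_rows", "body": {"series": [[[0,0,-0.02],[0,0,0],0.4],[[0,0,-0.05],[0,0,0],0.4],[[0,0,-0.09],[0,0,0],0.4],[[0,0.01,-0.125],[0,0,0],0.4],[[-0.015,0.03,-0.15],[0,0,0],0.4],[[-0.035,0.06,-0.155],[0,0,0],0.4],[[-0.06,0.09,-0.155],[0,0,0],0.4],[[-0.085,0.12,-0.155],[0,0,0],0.4]]}}

```text
clock: 5.63
position: [0.5068, 0.1295, 0.2015]
ee_rot: [0.001, 3.139, 0.001]
force: [-0.3, -0.8, 0.3]
width: 0.59
grasp_force: 26.7
```

{"method": "send_rows", "body": {"series": [[[-0.025,0.03,0],[0,0,0],0.4],[[-0.045,0.06,0],[0,0,0],0.4],[[-0.07,0.09,0],[0,0,0],0.4],[[-0.09,0.115,0],[0,0,0],0.4],[[-0.095,0.119,0.02],[0,0,0],0.4],[[-0.095,0.119,0.05],[0,0,0],0.4],[[-0.095,0.119,0.08],[0,0,0],0.4],[[-0.095,0.119,0.1],[0,0,0],0.4]]}}

```text
clock: 6.3
position: [0.5999, 0.2466, 0.0977]
ee_rot: [0.0, -3.14, 0.001]
force: [-0.6, 0.6, -0.7]
width: 0.589
grasp_force: 26.7
```

```bash
python3 - <<'E'
from h import *
st(); shift([.601,.247,.0715]); c=snap("wrist","w3")
E
```

```text
t 6.3 pos [0.5999 0.2466 0.0977] rot [ 0.00e+00 -3.14e+00  1.00e-03] F [-0.6  0.6 -0.7] w 0.589 gf 26.7 q [-0.42  0.99 -0.04  1.33  0.05  0.82  1.1 ]
shift [-0.0011  0.0004  0.0262] turn
```

View pics/w3.png

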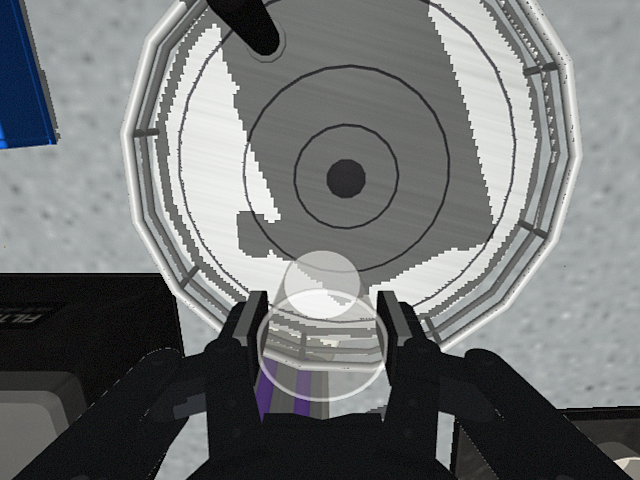

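The glass is held upright over the far slot, with the axis at px (345,178). Lowering and releasing.

{"method": "send_rows", "body": {"series": [[[-0.001,0,0.01],[0,0,0],0.4],[[-0.001,0,0.02],[0,0,0],0.4],[[-0.001,0,0.026],[0,0,0],0.4],[[-0.001,0,0.026],[0,0,0],0.4],[[-0.001,0,0.026],[0,0,0],-0.1],[[-0.001,0,0.026],[0,0,0],-0.4],[[-0.001,0,0.026],[0,0,0],-0.4],[[-0.001,0,0.026],[0,0,0],-0.4]]}}

```text
clock: 7.02
position: [0.6021, 0.247, 0.0743]
ee_rot: [0.0, 3.141, 0.0]
force: [-0.4, 0.3, -0.0]
width: 0.7
grasp_force: 0.0
```

{"method": "send_rows", "body": {"series": [[[0,0,-0.01],[0,0,0],-0.4],[[0,0,-0.04],[0,0,0],-0.4],[[0,0,-0.08],[0,0,0],-0.4],[[0,0,-0.12],[0,0,0],-0.4],[[0.03,0,-0.15],[0,0,0],-0.4],[[0.06,-0.02,-0.18],[0,0,0],-0.4],[[0.09,-0.05,-0.2],[0,0,0],-0.4],[[0.1,-0.08,-0.2],[0,0,0],-0.4]]}}

```text
clock: 7.68
position: [0.4999, 0.1685, 0.2773]
ee_rot: [-0.006, 3.138, 0.004]
force: [2.4, -0.1, 0.3]
width: 0.7
grasp_force: 0.0
```

```bash
python3 - <<'E'
from h import *
st(); c=vision.camera("wrist"); im=c["frame"].copy()
print("tub:");glasses(c,.005);print("car");glasses(c,.03,im); cv2.imwrite("pics/w4.png",im[:,:,::-1])
shift([.4233,-.0815,.2])
E
```

```text
t 7.7 pos [0.4999 0.1685 0.2773] rot [-0.006  3.138  0.004] F [ 2.4 -0.1  0.3] w 0.7 gf 0.0 q [-0.36  0.59 -0.05  1.6   0.03  0.95  1.16]
tub:
glass ([0.4989, -0.0801], np.float64(0.95), 0.77)
glass ([0.4237, -0.0818], np.float64(0.95), 0.64)
glass ([0.4954, 0.0107], np.float64(0.94), 0.61)
glass ([0.6156, 0.2517], np.float64(0.67), 0.59)
car
glass ([0.4907, -0.0616], np.float64(0.83), 0.77)
glass ([0.4245, -0.0626], np.float64(0.84), 0.64)
glass ([0.4905, 0.0241], np.float64(0.83), 0.61)
glass ([0.6023, 0.2461], np.float64(0.63), 0.59)
shift [ 0.0777 -0.2466  0.0757] turn
```

View pics/w4.png

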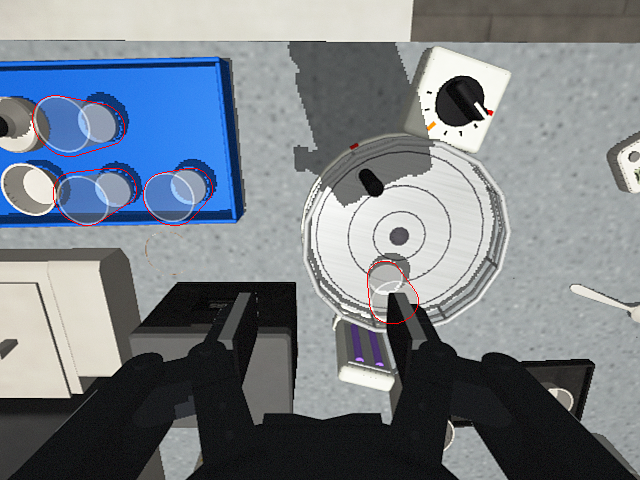

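The first glass stands at (0.602,0.246) as planned and the others haven't moved. The dial pointer now seems nearer the red tick, so I'll recheck it from closer. Second glass next.

{"method": "send_rows", "body": {"series": [[[0.01,-0.03,0],[0,0,0],-0.5],[[0.02,-0.07,0],[0,0,0],-0.5],[[0.03,-0.105,0],[0,0,0],-0.5],[[0.045,-0.14,0],[0,0,0],-0.5],[[0.055,-0.175,0.01],[0,0,0],-0.5],[[0.065,-0.21,0.02],[0,0,0],-0.5],[[0.076,-0.24,0.04],[0,0,0],-0.5],[[0.0765,-0.2505,0.07],[0,0,0],-0.5]]}}

```text
clock: 8.5
position: [0.4249, -0.0872, 0.2047]
ee_rot: [0.006, 3.139, -0.003]
force: [0.5, 0.5, -0.6]
width: 0.752
grasp_force: 0.0
```

{"method": "send_rows", "body": {"series": [[[0,0,0.03],[0,0,0],-0.5],[[0,0,0.06],[0,0,0],-0.5],[[0,0,0.1],[0,0,0],-0.5],[[0,0,0.12],[0,0,0],-0.5],[[0,0,0.13],[0,0,0],-0.5]]}}

```text
clock: 8.92
position: [0.4252, -0.083, 0.0711]
ee_rot: [0.001, -3.139, -0.001]
force: [-0.3, 0.4, 0.4]
width: 0.749
grasp_force: 0.0
```

```bash
python3 - <<'E'
from h import *
st(); shift([.4237,-.0818,.045],D)
E
```

```text
t 8.9 pos [ 0.4252 -0.083   0.0711] rot [ 1.000e-03 -3.139e+00 -1.000e-03] F [-0.3  0.4  0.4] w 0.749 gf 0.0 q [ 0.13  0.84 -0.02  2.15  0.11  0.15  1.58]
shift [0.0014 0.0012 0.0261] turn [ 0.03 -0.16  0.05]
```

{"method": "send_rows", "body": {"series": [[[0.001,0.001,0.02],[0,0,0],-0.5],[[0.001,0.001,0.026],[0,0,0],-0.5],[[0.001,0.001,0.026],[0,0,0],0],[[0.001,0.001,0.026],[0,0,0],0.4],[[0.001,0.001,0.026],[0,0,0],0.4],[[0.001,0.001,0.026],[0,0,0],0.4],[[0.001,0.001,0.026],[0,0,0],0.4]], "force": 25}}

```text
clock: 9.5
position: [0.4247, -0.0827, 0.0484]
ee_rot: [0.0, 3.141, -0.0]
force: [1.1, -0.8, -0.4]
width: 0.592
grasp_force: 26.1
```

{"method": "send_rows", "body": {"series": [[[0,0,-0.02],[0,0,0],0.4],[[0,0,-0.05],[0,0,0],0.4],[[0,0,-0.09],[0,0,0],0.4],[[0,0.02,-0.12],[0,0,0],0.4],[[-0.01,0.05,-0.14],[0,0,0],0.4],[[-0.025,0.085,-0.155],[0,0,0],0.4],[[-0.04,0.12,-0.155],[0,0,0],0.4],[[-0.055,0.155,-0.155],[0,0,0],0.4]]}}

```text
clock: 10.17
position: [0.48, 0.0743, 0.2043]
ee_rot: [0.0, 3.139, 0.001]
force: [0.7, -0.7, -1.6]
width: 0.594
grasp_force: 26.7
```

{"method": "send_rows", "body": {"series": [[[-0.013,0.035,0],[0,0,0],0.4],[[-0.025,0.07,0],[0,0,0],0.4],[[-0.04,0.105,0],[0,0,0],0.4],[[-0.055,0.14,0],[0,0,0],0.4],[[-0.065,0.175,0],[0,0,0],0.4],[[-0.075,0.21,0],[0,0,0],0.4],[[-0.085,0.235,0],[0,0,0],0.4],[[-0.085,0.243,0],[0,0,0],0.4]]}}

```text
clock: 10.83
position: [0.5642, 0.3195, 0.2025]
ee_rot: [0.005, -3.141, -0.003]
force: [-1.3, -0.3, -1.2]
width: 0.588
grasp_force: 26.7
```

```bash
python3 - <<'E'
from h import *
st(); shift([.564,.316,.0715],D)
E
```

```text
t 10.8 pos [0.5642 0.3195 0.2025] rot [ 5.000e-03 -3.141e+00 -3.000e-03] F [-1.3 -0.3 -1.2] w 0.588 gf 26.7 q [-0.58  0.87  0.03  1.23 -0.03  1.04  1.03]
shift [ 0.0002 -0.0037  0.131 ] turn [ 0.09 -0.01  0.19]
```

{"method": "send_rows", "body": {"series": [[[0,-0.004,0.03],[0,0,0],0.4],[[0,-0.004,0.06],[0,0,0],0.4],[[0,-0.004,0.09],[0,0,0],0.4],[[0,-0.004,0.11],[0,0,0],0.4],[[0,-0.004,0.122],[0,0,0],0.4],[[0,-0.004,0.128],[0,0,0],0.4],[[0,-0.004,0.128],[0,0,0],0.4]]}}

```text
clock: 11.42
position: [0.5642, 0.3112, 0.0745]
ee_rot: [-0.0, -3.141, 0.001]
force: [-0.2, -0.4, -0.6]
width: 0.594
grasp_force: 26.7
```

{"method": "send_rows", "body": {"series": [[[0,0,0.001],[0,0,0],0.1],[[0,0,0.001],[0,0,0],-0.4],[[0,0,0.001],[0,0,0],-0.4],[[0,0,0.001],[0,0,0],-0.4],[[0,0,-0.02],[0,0,0],-0.4],[[0,0,-0.05],[0,0,0],-0.4],[[0,0,-0.09],[0,0,0],-0.4],[[0.01,0,-0.13],[0,0,0],-0.4]]}}

```text
clock: 12.08
position: [0.555, 0.3107, 0.2063]
ee_rot: [0.002, 3.141, -0.001]
force: [0.7, -0.0, 0.9]
width: 0.701
grasp_force: 0.0
```

{"method": "send_rows", "body": {"series": [[[0,-0.03,-0.02],[0,0,0],-0.5],[[0.01,-0.07,-0.04],[0,0,0],-0.5],[[0.02,-0.11,-0.06],[0,0,0],-0.5],[[0.03,-0.15,-0.07],[0,0,0],-0.5],[[0.04,-0.19,-0.08],[0,0,0],-0.5],[[0.05,-0.22,-0.08],[0,0,0],-0.5],[[0.06,-0.24,-0.08],[0,0,0],-0.5],[[0.06,-0.24,-0.08],[0,0,0],-0.5]]}}

```text
clock: 12.75
position: [0.4932, 0.0668, 0.286]
ee_rot: [0.009, 3.14, -0.003]
force: [0.4, 0.0, 0.2]
width: 0.747
grasp_force: 0.0
```

```bash
python3 - <<'E'
from h import *
st(); c=snap("wrist","w5")
print("tub:");glasses(c,.005);print("car");glasses(c,.03)
E
```

```text
t 12.8 pos [0.4932 0.0668 0.286 ] rot [ 9.00e-03  3.14e+00 -3.00e-03] F [0.4 0.  0.2] w 0.747 gf 0.0 q [-0.2   0.53  0.01  1.68 -0.    0.92  1.37]
tub:
glass ([0.5762, 0.3313], np.float64(0.93), 0.93)
glass ([0.4989, -0.0793], np.float64(0.94), 0.79)
glass ([0.6163, 0.2596], np.float64(0.93), 0.71)
glass ([0.4949, 0.0103], np.float64(0.97), 0.57)
car
glass ([0.5634, 0.3115], np.float64(0.95), 0.93)
glass ([0.4944, -0.0685], np.float64(0.83), 0.79)
glass ([0.6018, 0.2464], np.float64(0.94), 0.71)
glass ([0.4903, 0.013], np.float64(0.84), 0.57)
```

View pics/w5.png

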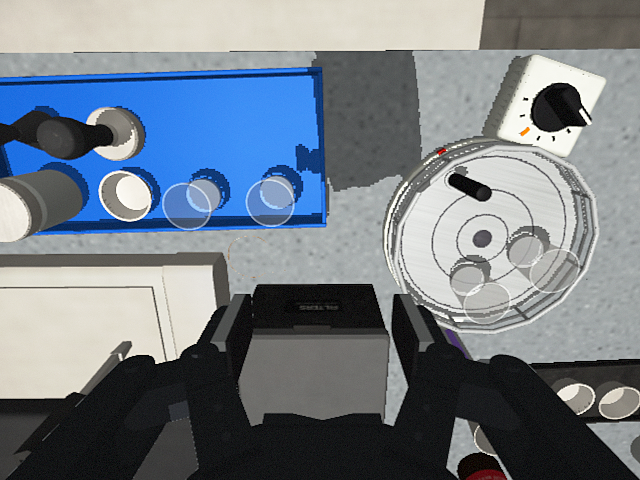

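Two glasses stand on the carousel and two remain at the back of the tub at (0.495,0.010) and (0.499,-0.079). For the back row I'll tilt the tool 18° so the body stays clear of the drip tray.

{"method": "send_rows", "body": {"series": [[[0,-0.02,0],[0,-6,0],-0.5],[[0,-0.04,0.01],[0,-12,0],-0.5],[[-0.005,-0.0565,0.03],[0,-18,0],-0.5],[[-0.005,-0.0565,0.065],[0,-18,0],-0.5],[[-0.005,-0.0565,0.1],[0,-18,0],-0.5],[[-0.005,-0.0565,0.14],[0,-18,0],-0.5],[[-0.005,-0.0565,0.17],[0,-18,0],-0.5],[[-0.005,-0.0565,0.18],[0,-18,0],-0.5]]}}

```text
clock: 13.57
position: [0.5181, 0.0171, 0.1215]
ee_rot: [-0.002, 2.871, -0.002]
force: [0.5, 0.3, 1.0]
width: 0.749
grasp_force: 0.0
```

```bash
python3 - <<'E'
from h import *
st(); T=D@Ro.from_euler("y",-18,degrees=True).as_matrix(); print(T[:,2]); shift([.4984,.0103,.0455],T)
E
```

```text
t 13.6 pos [0.5181 0.0171 0.1215] rot [-2.000e-03  2.871e+00 -2.000e-03] F [0.5 0.3 1. ] w 0.749 gf 0.0 q [-0.14  0.76  0.04  2.11 -0.15  0.    1.61]
[ 0.30901699  0.         -0.95105652]
shift [ 0.0393 -0.0067  0.0679] turn [-0.05 -2.48  0.11]
```

Joint 6 is at its limit with this tilt, so I'll use 10°. That still leaves about 15 mm to the tray.

```bash
python3 - <<'E'
from h import *
T=D@Ro.from_euler("y",-10,degrees=True).as_matrix(); shift([.4969,.0103,.12],T);shift([.4969,.0103,.0455],T)
E
```

```text
shift [ 0.0208 -0.0068 -0.0043] turn [-0.06  5.52  0.1 ]
shift [ 0.0408 -0.0067  0.0675] turn [-0.06  5.52  0.1 ]
```

{"method": "send_rows", "body": {"series": [[[-0.003,0,-0.014],[0,7,0],-0.5],[[-0.003,0,-0.014],[0,8,0],-0.5],[[-0.003,0,-0.014],[0,8,0],-0.5],[[-0.003,0,-0.014],[0,8,0],-0.5]]}}

```text
clock: 13.9
position: [0.5177, 0.0167, 0.139]
ee_rot: [-0.002, 3.003, -0.002]
force: [0.4, -0.5, -0.1]
width: 0.75
grasp_force: 0.0
```

```bash
python3 - <<'E'
from h import *
st();T=D@Ro.from_euler("y",-10,degrees=True).as_matrix(); shift([.4969,.0103,.0455],T)
E
```

```text
t 13.9 pos [0.5177 0.0167 0.139 ] rot [-2.000e-03  3.003e+00 -2.000e-03] F [ 0.4 -0.5 -0.1] w 0.75 gf 0.0 q [-0.15  0.74  0.08  1.96 -0.14  0.31  1.61]
shift [ 0.0335 -0.0063  0.0897] turn [-0.06 -2.05  0.06]
```

{"method": "send_rows", "body": {"series": [[[0.02,-0.006,-0.003],[0,-2,0],-0.5],[[0.024,-0.0063,0.02],[0,-2,0],-0.5],[[0.0265,-0.0063,0.04],[0,-2,0],-0.5],[[0.029,-0.0063,0.06],[0,-2,0],-0.5],[[0.03,-0.0063,0.07],[0,-2,0],-0.5],[[0.03,-0.0063,0.07],[0,-2,0],-0.5]]}}

```text
clock: 14.4
position: [0.497, 0.0097, 0.0652]
ee_rot: [-0.0, 2.976, -0.002]
force: [0.4, -0.4, -0.1]
width: 0.746
grasp_force: 0.0
```

```bash
python3 - <<'E'
from h import *
st();T=D@Ro.from_euler("y",-10,degrees=True).as_matrix(); shift([.4969,.0103,.0455],T); c=snap("wrist","w6"); glasses(c,.005)
E
```

```text
t 14.4 pos [0.497  0.0097 0.0652] rot [-0.000e+00  2.976e+00 -2.000e-03] F [ 0.4 -0.4 -0.1] w 0.746 gf 0.0 q [-0.11  0.87  0.02  2.1  -0.16 -0.    1.64]
shift [0.0033 0.0006 0.0195] turn [-0.08 -0.53  0.01]
glass ([0.4952, 0.0107], np.float64(0.96), 0.86)
glass ([0.4988, -0.079], np.float64(0.94), 0.58)
glass ([0.5343, 0.1553], np.float64(0.52), 0.58)
glass ([0.6396, 0.2843], np.float64(0.88), 0.45)
```

View pics/w6.png

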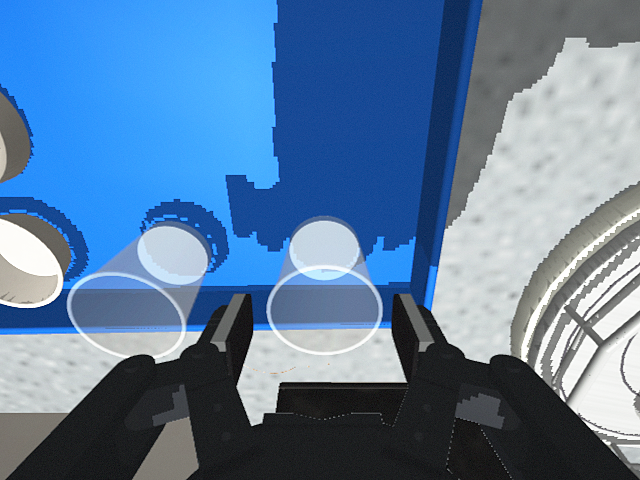

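The fingers straddle the glass (rim centred at px (325,310)). Joint 6 limits the tilt again, so I'll reduce it to about 4° for the last stretch, which still clears the tray.

{"method": "send_rows", "body": {"series": [[[0.001,0.001,0.001],[0,5.5,0],-0.5],[[0.0035,0.001,0.009],[0,5.5,0],-0.5],[[0.0035,0.001,0.016],[0,5.5,0],-0.5],[[0.0035,0.001,0.016],[0,5.5,0],0],[[0.0035,0.001,0.016],[0,5.5,0],0.4],[[0.0035,0.001,0.016],[0,5.5,0],0.4],[[0.0035,0.001,0.016],[0,5.5,0],0.4],[[0.0035,0.001,0.016],[0,5.5,0],0.4]], "force": 25}}

```text
clock: 15.17
position: [0.4974, 0.0104, 0.0507]
ee_rot: [0.001, 3.068, -0.002]
force: [-0.1, 0.9, -0.8]
width: 0.593
grasp_force: 26.1
```

```bash
python3 - <<'E'
from h import *
st(); shift([.495,.012,.2],D); shift([.532,.210,.2],D)
E
```

```text
t 15.2 pos [0.4974 0.0104 0.0507] rot [ 1.000e-03  3.068e+00 -2.000e-03] F [-0.1  0.9 -0.8] w 0.593 gf 26.1 q [-0.11  0.91  0.04  2.01 -0.16  0.15  1.64]
shift [-0.0085  0.0014 -0.149 ] turn [-0.09  4.22 -0.03]
shift [-0.0454  0.1994 -0.1466] turn [-0.09  4.22 -0.03]
```

{"method": "send_rows", "body": {"series": [[[-0.001,0,-0.02],[0,0,0],0.4],[[-0.003,0,-0.05],[0,0,0],0.4],[[-0.005,0,-0.09],[0,0,0],0.4],[[-0.007,0.01,-0.12],[0,2,0],0.4],[[-0.01,0.04,-0.145],[0,4.2,0],0.4],[[-0.02,0.08,-0.148],[0,4.2,0],0.4],[[-0.03,0.12,-0.148],[0,4.2,0],0.4],[[-0.04,0.16,-0.148],[0,4.2,0],0.4]]}}

```text
clock: 15.83
position: [0.5269, 0.1727, 0.2017]
ee_rot: [0.001, 3.141, -0.001]
force: [0.7, -1.0, -1.4]
width: 0.592
grasp_force: 26.6
```

{"method": "send_rows", "body": {"series": [[[-0.005,0.03,0],[0,0,0],0.4],[[-0.005,0.0395,0],[0,0,0],0.4],[[-0.005,0.0395,0],[0,0,0],0.4],[[-0.005,0.0395,0],[0,0,0],0.4]]}}

```text
clock: 16.17
position: [0.5315, 0.2096, 0.2007]
ee_rot: [-0.0, -3.141, 0.003]
force: [-0.2, -0.1, -1.0]
width: 0.591
grasp_force: 26.6
```

```bash
python3 - <<'E'
from h import *
st(); shift([.532,.210,.0765],D)
E
```

```text
t 16.2 pos [0.5315 0.2096 0.2007] rot [-0.000e+00 -3.141e+00  3.000e-03] F [-0.2 -0.1 -1. ] w 0.591 gf 26.6 q [-0.53  0.76  0.19  1.55 -0.18  0.85  1.3 ]
shift [-0.0006  0.0006  0.1242] turn [-0.12 -0.04 -0.02]
```

{"method": "send_rows", "body": {"series": [[[0,0,0.03],[0,0,0],0.4],[[0,0,0.06],[0,0,0],0.4],[[0,0,0.09],[0,0,0],0.4],[[0,0,0.11],[0,0,0],0.4],[[0,0,0.12],[0,0,0],0.4],[[0,0,0.124],[0,0,0],0.4],[[0,0,0.125],[0,0,0],0.4],[[0,0,0.125],[0,0,0],0.4]]}}

```text
clock: 16.83
position: [0.5321, 0.2095, 0.0767]
ee_rot: [0.002, 3.141, -0.002]
force: [0.7, -0.1, -0.4]
width: 0.592
grasp_force: 26.6
```

{"method": "send_rows", "body": {"series": [[[0,0,0],[0,0,0],0.1],[[0,0,0],[0,0,0],-0.4],[[0,0,0],[0,0,0],-0.4],[[0,0,0],[0,0,0],-0.4],[[0,0,-0.02],[0,0,0],-0.4],[[0,0,-0.05],[0,0,0],-0.4],[[0,0,-0.09],[0,0,0],-0.4],[[0.01,0,-0.13],[0,0,0],-0.4]]}}

```text
clock: 17.5
position: [0.5221, 0.2096, 0.2072]
ee_rot: [-0.002, -3.141, 0.003]
force: [1.0, 0.2, 0.6]
width: 0.697
grasp_force: 0.0
```

{"method": "send_rows", "body": {"series": [[[0.01,-0.03,-0.02],[0,0,0],-0.5],[[0.01,-0.07,-0.04],[0,0,0],-0.5],[[0.02,-0.11,-0.06],[0,0,0],-0.5],[[0.02,-0.15,-0.06],[0,0,0],-0.5],[[0.03,-0.18,-0.06],[0,0,0],-0.5],[[0.03,-0.2,-0.06],[0,0,0],-0.5],[[0.03,-0.2,-0.06],[0,0,0],-0.5]]}}

```text
clock: 18.08
position: [0.4912, 0.0057, 0.2668]
ee_rot: [0.009, 3.141, -0.005]
force: [0.9, -0.5, -0.3]
width: 0.752
grasp_force: 0.0
```

```bash
python3 - <<'E'
from h import *
st(); c=snap("wrist","w7")
print("tub:");glasses(c,.005);print("car");glasses(c,.03)
T=D@Ro.from_euler("y",-5,degrees=True).as_matrix(); shift([.4995,-.079,.15],T)
E
```

```text
t 18.1 pos [0.4912 0.0057 0.2668] rot [ 0.009  3.141 -0.005] F [ 0.9 -0.5 -0.3] w 0.752 gf 0.0 q [-0.19  0.56  0.19  1.74 -0.13  0.86  1.62]
tub:
glass ([0.5348, 0.2267], np.float64(0.94), 0.89)
glass ([0.5745, 0.3341], np.float64(0.95), 0.88)
glass ([0.4984, -0.0785], np.float64(0.93), 0.57)
car
glass ([0.5262, 0.2099], np.float64(0.93), 0.89)
glass ([0.5642, 0.3137], np.float64(0.96), 0.88)
glass ([0.4918, -0.0709], np.float64(0.81), 0.57)
shift [-0.0079 -0.0897  0.1163] turn [-0.06 -5.03  0.  ]
```

View pics/w7.png

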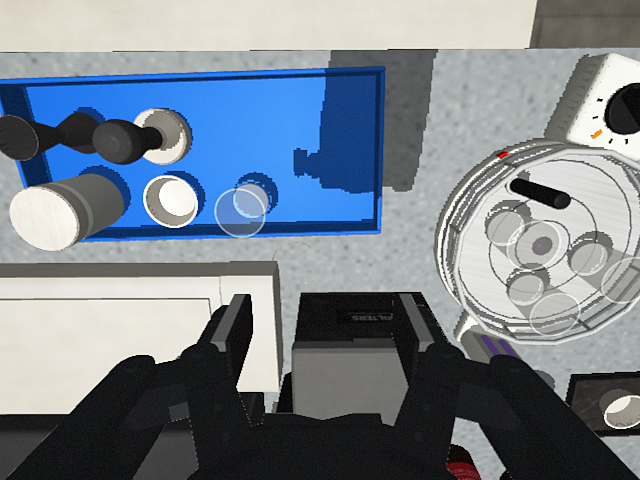

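Three glasses are on the carousel and one is left at (0.4985,-0.079), next to the low basket. Fetching it.

{"method": "send_rows", "body": {"series": [[[0,-0.03,0.01],[0,-2,0],-0.5],[[-0.004,-0.06,0.03],[0,-5,0],-0.5],[[-0.008,-0.0897,0.06],[0,-5,0],-0.5],[[-0.008,-0.0897,0.1],[0,-5,0],-0.5],[[-0.008,-0.0897,0.13],[0,-5,0],-0.5],[[-0.008,-0.0897,0.16],[0,-5,0],-0.5],[[-0.008,-0.0897,0.18],[0,-5,0],-0.5],[[-0.008,-0.0897,0.18],[0,-5,0],-0.5]]}}

```text
clock: 18.9
position: [0.4983, -0.0784, 0.083]
ee_rot: [-0.002, 3.06, -0.0]
force: [-0.0, 0.3, -0.3]
width: 0.747
grasp_force: 0.0
```

```bash
python3 - <<'E'
from h import *
st(); c=vision.camera("wrist"); glasses(c,.005)
T=D@Ro.from_euler("y",-4,degrees=True).as_matrix(); shift([.4993,-.079,.049],T)
E
```

```text
t 18.9 pos [ 0.4983 -0.0784  0.083 ] rot [-2.00e-03  3.06e+00 -0.00e+00] F [-0.   0.3 -0.3] w 0.747 gf 0.0 q [ 0.07  0.85  0.05  1.98 -0.19  0.23  1.86]
glass ([0.4989, -0.0792], np.float64(0.94), 0.7)
shift [0.0034 0.     0.0373] turn [-0.06  0.92  0.04]
```

{"method": "send_rows", "body": {"series": [[[0.001,-0.001,0.015],[0,0,0],-0.5],[[0.002,-0.001,0.03],[0,0,0],-0.5],[[0.002,-0.001,0.035],[0,0,0],-0.5],[[0.002,-0.001,0.035],[0,0,0],0],[[0.002,-0.001,0.035],[0,0,0],0.4],[[0.002,-0.001,0.035],[0,0,0],0.4],[[0.002,-0.001,0.035],[0,0,0],0.4],[[0.002,-0.001,0.035],[0,0,0],0.4]], "force": 25}}

```text
clock: 19.67
position: [0.5008, -0.0807, 0.0519]
ee_rot: [0.0, 3.054, -0.002]
force: [-0.0, 1.8, 7.9]
width: 0.596
grasp_force: 26.7
```

{"method": "send_rows", "body": {"series": [[[-0.001,0,-0.02],[0,0,0],0.4],[[-0.004,0,-0.05],[0,0,0],0.4],[[-0.006,0,-0.09],[0,0,0],0.4],[[-0.007,0.01,-0.12],[0,2,0],0.4],[[-0.009,0.04,-0.15],[0,4.7,0],0.4],[[-0.009,0.08,-0.15],[0,4.7,0],0.4],[[-0.009,0.12,-0.15],[0,4.7,0],0.4],[[-0.009,0.16,-0.15],[0,4.7,0],0.4]]}}

```text
clock: 20.33
position: [0.4963, 0.0813, 0.202]
ee_rot: [0.001, 3.136, -0.002]
force: [1.2, -0.0, -1.4]
width: 0.586
grasp_force: 26.8
```

{"method": "send_rows", "body": {"series": [[[0,0.04,0],[0,0,0],0.4],[[0,0.08,0],[0,0,0],0.4],[[0,0.12,0],[0,0,0],0.4],[[0,0.155,0],[0,0,0],0.4],[[0,0.185,0],[0,0,0],0.4],[[0,0.198,0],[0,0,0],0.4],[[0,0.198,0],[0,0,0],0.4]]}}

```text
clock: 20.92
position: [0.4956, 0.2806, 0.2007]
ee_rot: [-0.006, 3.138, -0.001]
force: [-0.7, 0.5, -1.9]
width: 0.592
grasp_force: 26.8
```

```bash
python3 - <<'E'
from h import *
st(); shift([.495,.279,.0765],D); c=vision.camera("wrist"); cv2.imwrite("pics/w8.png",c["frame"][:,:,::-1]); glasses(c,.03)
E
```

```text
t 20.9 pos [0.4956 0.2806 0.2007] rot [-6.000e-03  3.138e+00 -1.000e-03] F [-0.7  0.5 -1.9] w 0.592 gf 26.8 q [-0.7   0.76  0.26  1.57 -0.23  0.84  1.22]
shift [ 0.0011 -0.0015  0.1242] turn [-0.02  0.23  0.21]
glass ([0.6687, 0.228], np.float64(0.11), 0.96)
glass ([0.563, 0.3121], np.float64(0.06), 0.71)
glass ([0.5482, 0.2926], np.float64(0.29), 0.67)
glass ([0.5255, 0.2105], np.float64(0.95), 0.61)
```

View pics/w8.png

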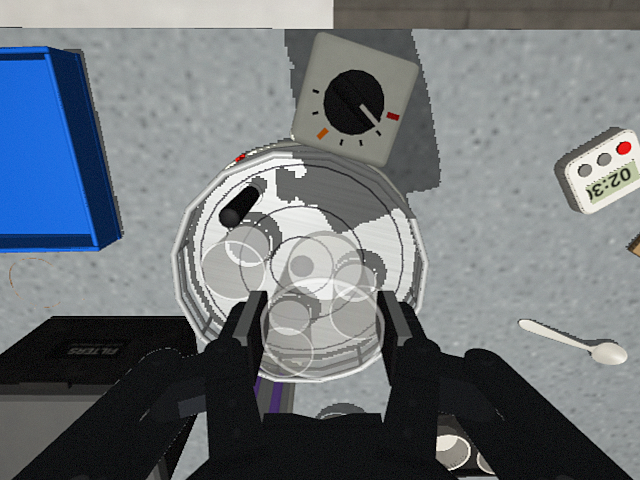

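The pointer is clearly at the first black tick (px (378,133)), so the dial is at position 1. The fourth glass is over its free slot, so I'll lower and release it.

{"method": "send_rows", "body": {"series": [[[0.001,0,0.03],[0,0,0],0.4],[[0.001,0,0.06],[0,0,0],0.4],[[0.001,0,0.09],[0,0,0],0.4],[[0.001,0,0.11],[0,0,0],0.4],[[0.001,0,0.12],[0,0,0],0.4],[[0.001,0,0.123],[0,0,0],0.4],[[0.001,0,0.124],[0,0,0],0.4],[[0.001,0,0.124],[0,0,0],0.4]]}}

```text
clock: 21.68
position: [0.4969, 0.2764, 0.078]
ee_rot: [0.003, 3.136, -0.002]
force: [-0.6, 0.7, -1.5]
width: 0.591
grasp_force: 26.8
```

{"method": "send_rows", "body": {"series": [[[0,0,0],[0,0,0],0.1],[[0,0,0],[0,0,0],-0.4],[[0,0,0],[0,0,0],-0.4],[[0,0,0],[0,0,0],-0.4],[[0,0,-0.02],[0,0,0],-0.4],[[0,0,-0.05],[0,0,0],-0.4],[[0,0,-0.09],[0,0,0],-0.4],[[0,0,-0.13],[0,0,0],-0.4]]}}

```text
clock: 22.35
position: [0.4951, 0.277, 0.2083]
ee_rot: [0.001, 3.138, -0.004]
force: [-0.4, -0.7, 0.5]
width: 0.704
grasp_force: 0.0
```

{"method": "send_rows", "body": {"series": [[[0.03,0.01,-0.03],[0,0,0],-0.5],[[0.06,0.02,-0.06],[0,0,0],-0.5],[[0.08,0.025,-0.08],[0,0,0],-0.5],[[0.095,0.025,-0.08],[0,0,0],-0.5],[[0.095,0.025,-0.08],[0,0,0],-0.5]]}}

```text
clock: 22.77
position: [0.3979, 0.3035, 0.2878]
ee_rot: [-0.003, 3.137, 0.001]
force: [0.1, 0.9, -0.1]
width: 0.749
grasp_force: 0.0
```

```bash
python3 - <<'E'
from h import *
st(); c=vision.camera("wrist"); cv2.imwrite("pics/w9.png",c["frame"][:,:,::-1]); glasses(c,.03); print(np.round(-np.array(c["R"]).T@c["t"],3))
print([(np.round(d["point"],3).tolist(),round(d["conf"],2)) for d in vision.recognise(c,"dial_grip")])
E
```

```text
t 22.8 pos [0.3979 0.3035 0.2878] rot [-3.000e-03  3.137e+00  1.000e-03] F [ 0.1  0.9 -0.1] w 0.749 gf 0.0 q [-0.9   0.55  0.32  1.68 -0.2   0.94  1.07]
glass ([0.5666, 0.3119], np.float64(0.93), 0.87)
glass ([0.5203, 0.2138], np.float64(0.34), 0.8)
glass ([0.6024, 0.2469], np.float64(0.94), 0.58)
glass ([0.4909, 0.2782], np.float64(0.94), 0.58)
[0.311 0.303 0.421]
[([0.397, 0.304, 0.052], 0.81), ([0.488, 0.279, 0.034], 0.23)]
```

View pics/w9.png

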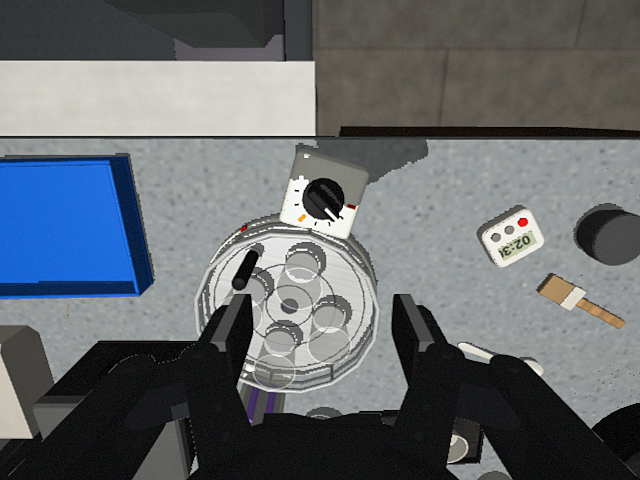

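All four glasses stand well spaced on the deck, and the knob is free. Now the dial: I'll line the grip up across the bar by turning 44.6° anticlockwise, coming down as I turn.

{"method": "send_rows", "body": {"series": [[[0,0,0.01],[0,0,-7],0.1],[[0,0,0.03],[0,0,-14],0.1],[[-0.001,0,0.06],[0,0,-21],0.1],[[-0.001,0,0.09],[0,0,-28],0.1],[[-0.001,0,0.12],[0,0,-35],0.1],[[-0.001,0,0.14],[0,0,-42],0.1],[[-0.001,0,0.15],[0,0,-44.6],0.1],[[-0.001,0,0.15],[0,0,-44.6],0.1]]}}

```text
clock: 23.58
position: [0.402, 0.3011, 0.1339]
ee_rot: [1.193, -2.906, 0.007]
force: [0.4, -0.2, -0.0]
width: 0.451
grasp_force: 0.0
```

```bash
python3 - <<'E'
from h import *
st(); c=vision.camera("wrist"); cv2.imwrite("pics/w10.png",c["frame"][:,:,::-1])
R=Ro.from_rotvec(monitor.observe()["ee_rot"]).as_matrix(); print(np.round(R,3))
for z in (.064,.073): print(np.round(w2px(c,[[.399,.304,z]]),0), w2px(c,[[.399,.304,.083]]))
E
```

```text
t 23.6 pos [0.402  0.3011 0.1339] rot [ 1.193 -2.906  0.007] F [ 0.4 -0.2 -0. ] w 0.451 gf 0.0 q [-0.73  0.77  0.03  1.87 -0.04  0.51  1.68]
[[-0.714 -0.7    0.003]
 [-0.7    0.714 -0.003]
 [ 0.    -0.004 -1.   ]]
[[327. 256.]] [[327.21930423 268.30560451]]
[[327. 262.]] [[327.21930423 268.30560451]]
```

View pics/w10.png

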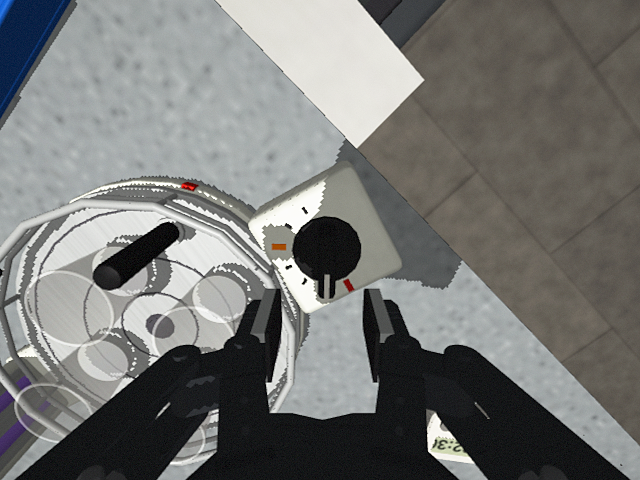

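The bar lies across the finger opening (disc centre at px (327,249), pointer at (326,285)), so it is lined up. I'll descend with a check before gripping.

{"method": "send_rows", "body": {"series": [[[0,0.002,0.015],[0,0,0],0.1],[[0,0.003,0.03],[0,0,0],0.1],[[0,0.003,0.035],[0,0,0],0.1],[[0,0.003,0.035],[0,0,0],0.1],[[0,0.003,0.035],[0,0,0],0.1]]}}

```text
clock: 24.05
position: [0.4004, 0.3045, 0.1021]
ee_rot: [-1.188, 2.904, -0.005]
force: [0.5, -0.0, 0.4]
width: 0.45
grasp_force: 0.0
```

```bash
python3 - <<'E'
from h import *
st(); shift([.399,.304,.065])
E
```

```text
t 24.1 pos [0.4004 0.3045 0.1021] rot [-1.188  2.904 -0.005] F [ 0.5 -0.   0.4] w 0.45 gf 0.0 q [-0.73  0.82  0.03  1.9  -0.04  0.42  1.67]
shift [0.0014 0.0008 0.0371] turn
```

{"method": "send_rows", "body": {"series": [[[0.001,0.001,0.015],[0,0,0],0.1],[[0.001,0.001,0.03],[0,0,0],0.1],[[0.001,0.001,0.036],[0,0,0],0.1],[[0.001,0.001,0.036],[0,0,0],0.5],[[0.001,0.001,0.036],[0,0,0],1],[[0.001,0.001,0.036],[0,0,0],1],[[0.001,0.001,0.036],[0,0,0],1],[[0.001,0.001,0.036],[0,0,0],1]], "force": 50}}

```text
clock: 24.72
position: [0.4, 0.3036, 0.0665]
ee_rot: [-1.187, 2.903, -0.007]
force: [6.2, -7.5, -1.6]
width: 0.12
grasp_force: 51.3
```

Gripped (10 mm opening). Turning 90° clockwise.

{"method": "send_rows", "body": {"series": [[[0,-0.001,0],[0,0,6],1],[[0,-0.001,0],[0,0,12],1],[[0,-0.001,0],[0,0,18],1],[[0,-0.001,0],[0,0,24],1],[[0,-0.001,0],[0,0,30],1],[[0,-0.001,0],[0,0,36],1],[[0,-0.001,0],[0,0,42],1],[[0,-0.001,0],[0,0,48],1]]}}

```text
clock: 25.38
position: [0.3997, 0.305, 0.0665]
ee_rot: [0.101, 3.134, 0.002]
force: [0.1, 5.7, -3.1]
width: 0.115
grasp_force: 51.1
```

{"method": "send_rows", "body": {"series": [[[0,0,0],[0,0,6],1],[[0,0,0],[0,0,12],1],[[0,0,0],[0,0,18],1],[[0,0,0],[0,0,24],1],[[0,0,0],[0,0,30],1],[[0,0,0],[0,0,36],1],[[0,0,0],[0,0,42],1],[[0,0,0],[0,0,42],1]]}}

```text
clock: 26.05
position: [0.4002, 0.3062, 0.0666]
ee_rot: [1.219, 2.89, 0.009]
force: [4.4, 12.4, -4.0]
width: 0.119
grasp_force: 51.0
```

```bash
python3 - <<'E'
from h import *
s=st(); print(np.round(Ro.from_rotvec(s["ee_rot"]).as_matrix(),3),s["wrist_torque"])
E
```

```text
t 26.1 pos [0.4002 0.3062 0.0666] rot [1.219 2.89  0.009] F [ 4.4 12.4 -4. ] w 0.119 gf 51.0 q [-0.9   0.93  0.34  1.92 -0.72  0.41  0.76]
[[-0.698  0.716  0.007]
 [ 0.716  0.698  0.003]
 [-0.003  0.007 -1.   ]] [ 2.68399274 -0.90479441 -0.06173689]
```

{"method": "send_rows", "body": {"series": [[[0,0,0],[0,0,0],0.5],[[0,0,0],[0,0,0],0.2],[[0,0,0],[0,0,0],0.2],[[0,0,-0.02],[0,0,0],0.2],[[0,0,-0.05],[0,0,0],0.2],[[0,0,-0.09],[0,0,0],0.2],[[0,0,-0.13],[0,0,0],0.2],[[0,0,-0.16],[0,0,0],0.2]]}}

```text
clock: 26.72
position: [0.3987, 0.3035, 0.2286]
ee_rot: [1.212, 2.893, 0.002]
force: [-0.2, 0.1, -0.2]
width: 0.404
grasp_force: 0.0
```

```bash
python3 - <<'E'
from h import *
st(); c=vision.camera("wrist"); cv2.imwrite("pics/w11.png",c["frame"][:,:,::-1]); glasses(c,.03)
k=.548+.085*np.cos(np.radians(208.5)),.263+.085*np.sin(np.radians(208.5))
print(k,w2px(c,[[*k,.11],[*k,.03],[.548,.263,.03]]))
shift([k[0],k[1],.14])
E
```

```text
t 26.7 pos [0.3987 0.3035 0.2286] rot [1.212e+00 2.893e+00 2.000e-03] F [-0.2  0.1 -0.2] w 0.404 gf 0.0 q [-1.05  0.69  0.61  1.78 -0.51  0.83  0.59]
glass ([0.5254, 0.2083], np.float64(0.8), 0.82)
glass ([0.4893, 0.2787], np.float64(0.55), 0.82)
glass ([0.5641, 0.3121], np.float64(0.84), 0.56)
(np.float64(0.473300545423733), np.float64(0.22244150537793328)) [[318.2691135  348.26017131]
 [318.65026395 301.66068484]
 [390.66187165 319.71333729]]
shift [-0.1096 -0.0058  0.0901] turn
```

View pics/w11.png

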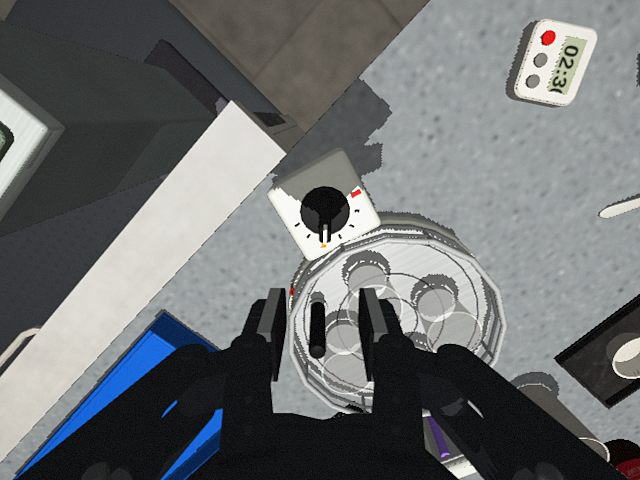

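The dial points at orange (px (322,245)). The knob appears exactly where predicted (base (318,301), top (318,349)). I'll grip its top 20 mm, above the glass rims, and carry it round at a fixed orientation.

{"method": "send_rows", "body": {"series": [[[-0.03,0,0],[0,0,0],0.38],[[-0.07,-0.003,0],[0,0,0],0.38],[[-0.1,-0.006,0.02],[0,0,0],0.38],[[-0.11,-0.006,0.05],[0,0,0],0.38],[[-0.11,-0.006,0.08],[0,0,0],0.38],[[-0.11,-0.006,0.085],[0,0,0],0.38],[[-0.11,-0.006,0.085],[0,0,0],0.38]], "force": 20}}

```text
clock: 27.4
position: [0.4713, 0.221, 0.14]
ee_rot: [1.213, 2.895, -0.002]
force: [-0.5, 0.6, 0.4]
width: 0.31
grasp_force: 0.0
```

```bash
python3 - <<'E'
from h import *
s=st(); shift([.4733,.2224,.098]); R=Ro.from_rotvec(s["ee_rot"]).as_matrix(); print(np.round(R,3))
for k in range(6):
    a0=np.radians(208.5+60*k); out=[]
    for i in range(1,9):
        a=a0+np.radians(7.5*i); d=.085*np.array([np.cos(a)-np.cos(a0),np.sin(a)-np.sin(a0),0]); t=R.T@d; out.append((round(t[0],3),round(t[1],3)))
    print(out)
E
```

```text
t 27.4 pos [0.4713 0.221  0.14  ] rot [ 1.213e+00  2.895e+00 -2.000e-03] F [-0.5  0.6  0.4] w 0.31 gf 0.0 q [-0.75  0.83  0.48  1.81 -0.59  0.65  0.85]
shift [-0.0003  0.0025  0.042 ] turn 
[[-0.702  0.713  0.002]
 [ 0.713  0.702 -0.002]
 [-0.003 -0.    -1.   ]]
[(np.float64(-0.011), np.float64(-0.002)), (np.float64(-0.022), np.float64(-0.003)), (np.float64(-0.033), np.float64(-0.003)), (np.float64(-0.044), np.float64(-0.001)), (np.float64(-0.055), np.float64(0.003)), (np.float64(-0.065), np.float64(0.007)), (np.float64(-0.074), np.float64(0.013)), (np.float64(-0.082), np.float64(0.02))]
[(np.float64(-0.007), np.float64(0.008)), (np.float64(-0.014), np.float64(0.017)), (np.float64(-0.019), np.float64(0.027)), (np.float64(-0.023), np.float64(0.038)), (np.float64(-0.025), np.float64(0.049)), (np.float64(-0.026), np.float64(0.06)), (np.float64(-0.025), np.float64(0.071)), (np.float64(-0.024), np.float64(0.082))]
[(np.float64(0.003), np.float64(0.011)), (np.float64(0.008), np.float64(0.021)), (np.float64(0.014), np.float64(0.03)), (np.float64(0.021), np.float64(0.039)), (np.float64(0.03)
[... 428 characters left out ...]
p.float64(0.082), np.float64(-0.02))]
[(np.float64(0.007), np.float64(-0.008)), (np.float64(0.014), np.float64(-0.017)), (np.float64(0.019), np.float64(-0.027)), (np.float64(0.023), np.float64(-0.038)), (np.float64(0.025), np.float64(-0.049)), (np.float64(0.026), np.float64(-0.06)), (np.float64(0.025), np.float64(-0.071)), (np.float64(0.024), np.float64(-0.082))]
[(np.float64(-0.003), np.float64(-0.011)), (np.float64(-0.008), np.float64(-0.021)), (np.float64(-0.014), np.float64(-0.03)), (np.float64(-0.021), np.float64(-0.039)), (np.float64(-0.03), np.float64(-0.046)), (np.float64(-0.039), np.float64(-0.052)), (np.float64(-0.049), np.float64(-0.057)), (np.float64(-0.059), np.float64(-0.061))]
```

{"method": "send_rows", "body": {"series": [[[0,0.0025,0.015],[0,0,0],0.38],[[0,0.0025,0.03],[0,0,0],0.38],[[0,0.0025,0.042],[0,0,0],0.38],[[0,0.0025,0.042],[0,0,0],0.38],[[0,0.0025,0.042],[0,0,0],0.8],[[0,0.0025,0.042],[0,0,0],0.8],[[0,0.0025,0.042],[0,0,0],0.8],[[0,0.0025,0.042],[0,0,0],0.8]], "force": 20}}

```text
clock: 28.07
position: [0.4727, 0.2226, 0.1001]
ee_rot: [1.212, 2.896, -0.002]
force: [-9.1, -6.4, -1.8]
width: 0.172
grasp_force: 21.3
```

{"method": "send_rows", "body": {"series": [[[-0.005,-0.001,0],[0,0,0],0.8],[[-0.015,-0.002,0],[0,0,0],0.8],[[-0.027,-0.003,0],[0,0,0],0.8],[[-0.038,-0.002,0],[0,0,0],0.8],[[-0.05,0.001,0],[0,0,0],0.8],[[-0.061,0.005,0],[0,0,0],0.8],[[-0.072,0.012,0],[0,0,0],0.8],[[-0.082,0.02,0],[0,0,0],0.8]]}}

```text
clock: 28.73
position: [0.5455, 0.1754, 0.1003]
ee_rot: [1.214, 2.893, -0.007]
force: [-4.2, -18.1, -11.1]
width: 0.171
grasp_force: 20.7
```

```bash
python3 - <<'E'
from h import *
s=st(); d=s["position"][:2]-[.548,.263]; print(np.hypot(*d),np.degrees(np.arctan2(d[1],d[0])))
E
```

```text
t 28.7 pos [0.5455 0.1754 0.1003] rot [ 1.214  2.893 -0.007] F [ -4.2 -18.1 -11.1] w 0.171 gf 20.7 q [-0.59  0.95  0.45  1.65 -0.58  0.68  0.93]
0.08761576096383678 -91.63582713107608
```

{"method": "send_rows", "body": {"series": [[[-0.009,0.007,0],[0,0,0],0.8],[[-0.016,0.015,0],[0,0,0],0.8],[[-0.021,0.025,0],[0,0,0],0.8],[[-0.025,0.036,0],[0,0,0],0.8],[[-0.027,0.047,0],[0,0,0],0.8],[[-0.028,0.058,0],[0,0,0],0.8],[[-0.027,0.069,0],[0,0,0],0.8],[[-0.026,0.08,0],[0,0,0],0.8]]}}

```text
clock: 29.4
position: [0.6212, 0.2164, 0.1011]
ee_rot: [1.21, 2.893, -0.001]
force: [-2.3, -1.2, -6.6]
width: 0.175
grasp_force: 20.3
```

```bash
python3 - <<'E'
from h import *
s=st(); d=s["position"][:2]-[.548,.263]; print(np.hypot(*d),np.degrees(np.arctan2(d[1],d[0])))
E
```

```text
t 29.4 pos [0.6212 0.2164 0.1011] rot [ 1.210e+00  2.893e+00 -1.000e-03] F [-2.3 -1.2 -6.6] w 0.175 gf 20.3 q [-0.59  1.06  0.5   1.3  -0.55  0.91  0.81]
0.08680436529563768 -32.47813431952423
```

Low force and on track. Next two 60° segments.

{"method": "send_rows", "body": {"series": [[[0.003,0.011,0],[0,0,0],0.8],[[0.008,0.021,0],[0,0,0],0.8],[[0.014,0.03,0],[0,0,0],0.8],[[0.021,0.039,0],[0,0,0],0.8],[[0.03,0.046,0],[0,0,0],0.8],[[0.039,0.052,0],[0,0,0],0.8],[[0.049,0.057,0],[0,0,0],0.8],[[0.059,0.061,0],[0,0,0],0.8]]}}

```text
clock: 30.07
position: [0.6233, 0.302, 0.101]
ee_rot: [1.21, 2.892, 0.002]
force: [-0.8, -4.0, 6.7]
width: 0.176
grasp_force: 21.4
```

```bash
python3 - <<'E'
from h import *
s=st(); d=s["position"][:2]-[.548,.262]; print(np.hypot(*d),np.degrees(np.arctan2(d[1],d[0])))
E
```

```text
t 30.1 pos [0.6233 0.302  0.101 ] rot [1.210e+00 2.892e+00 2.000e-03] F [-0.8 -4.   6.7] w 0.176 gf 21.4 q [-0.69  1.11  0.52  1.14 -0.55  1.02  0.65]
0.08521747460430389 27.98201782092467
```

{"method": "send_rows", "body": {"series": [[[0.011,0.002,0],[0,0,0],0.8],[[0.022,0.003,0],[0,0,0],0.8],[[0.033,0.003,0],[0,0,0],0.8],[[0.044,0.001,0],[0,0,0],0.8],[[0.055,-0.003,0],[0,0,0],0.8],[[0.065,-0.007,0],[0,0,0],0.8],[[0.074,-0.013,0],[0,0,0],0.8],[[0.082,-0.02,0],[0,0,0],0.8]]}}

```text
clock: 30.73
position: [0.551, 0.3532, 0.1011]
ee_rot: [1.203, 2.896, 0.02]
force: [7.4, 40.5, 0.4]
width: 0.16
grasp_force: 21.2
```

```bash
python3 - <<'E'
from h import *
s=st(); d=s["position"][:2]-[.548,.262]; print(np.hypot(*d),np.degrees(np.arctan2(d[1],d[0])))
E
```

```text
t 30.7 pos [0.551  0.3532 0.1011] rot [1.203 2.896 0.02 ] F [ 7.4 40.5  0.4] w 0.16 gf 21.2 q [-0.83  1.05  0.52  1.33 -0.58  0.9   0.61]
0.09126286618260551 88.1097842737805
```

The force has risen to 40 N outward, so I'll look before going on.

```bash
python3 - <<'E'
from h import *
c=vision.camera("wrist"); cv2.imwrite("pics/w12.png",c["frame"][:,:,::-1]); glasses(c,.03); st()
print(w2px(c,[[.548,.262,.03]]))
E
```

```text
glass ([0.6223, 0.2811], np.float64(0.29), 0.95)
glass ([0.6179, 0.161], np.float64(0.16), 0.81)
glass ([0.5236, 0.3103], np.float64(0.79), 0.79)
glass ([0.5052, 0.2258], np.float64(0.81), 0.66)
t 30.8 pos [0.5494 0.3536 0.1012] rot [1.203 2.899 0.019] F [ 3.7 36.5  1.1] w 0.164 gf 22.6 q [-0.83  1.05  0.51  1.33 -0.58  0.9   0.61]
[[227.97595348 337.20651585]]
```

View pics/w12.png

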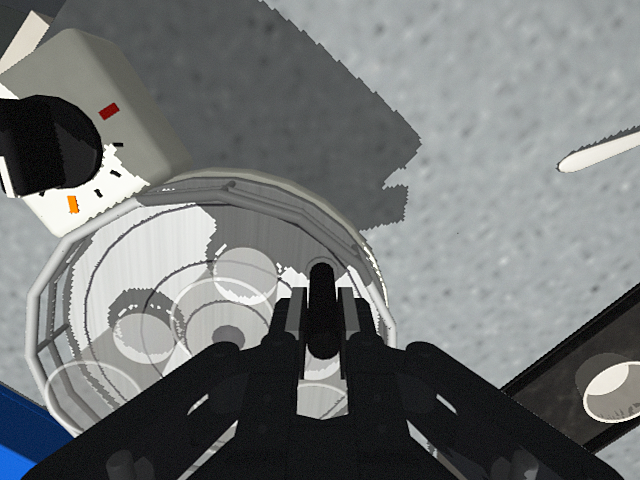

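The knob has slid about 9 mm toward the edge of the pads, because this segment ran along the pad faces. I'll open slightly and re-centre; the remaining segments run along the closing line.

{"method": "send_rows", "body": {"series": [[[0,0,0],[0,0,0],0.5],[[0,0,0],[0,0,0],0.5],[[0,0,0],[0,0,0],0.5]]}}

```text
clock: 31.08
position: [0.5509, 0.3509, 0.1008]
ee_rot: [1.206, 2.896, 0.014]
force: [3.4, 23.3, 1.9]
width: 0.255
grasp_force: 10.6
```

```bash
python3 - <<'E'
from h import *
st(); c=vision.camera("wrist"); f=c["frame"]; cv2.imwrite("pics/w13.png",np.hstack([cv2.resize(f[230:420,200:450],(500,380))])[:,:,::-1]); 
for a in (70,75,80,83,86,89,92,95): print(a,np.round(w2px(c,[[.549+.085*np.cos(np.radians(a)),.2615+.085*np.sin(np.radians(a)),z] for z in (.11,.03)])).tolist())
E
```

```text
t 31.1 pos [0.5509 0.3509 0.1008] rot [1.206 2.896 0.014] F [ 3.4 23.3  1.9] w 0.255 gf 10.6 q [-0.83  1.05  0.52  1.33 -0.58  0.9   0.61]
70 [[352.0, 376.0], [341.0, 291.0]]
75 [[345.0, 364.0], [336.0, 282.0]]
80 [[336.0, 353.0], [330.0, 273.0]]
83 [[330.0, 346.0], [326.0, 269.0]]
86 [[324.0, 339.0], [322.0, 264.0]]
89 [[317.0, 333.0], [317.0, 259.0]]
92 [[309.0, 327.0], [312.0, 255.0]]
95 [[301.0, 321.0], [307.0, 251.0]]
```

View pics/w13.png

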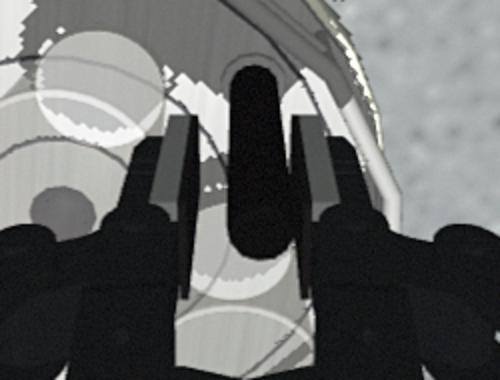

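{"method": "send_rows", "body": {"series": [[[-0.005,0.003,0],[0,0,0],0.5],[[-0.0095,0.005,0],[0,0,0],0.5],[[-0.0095,0.005,0],[0,0,0],0.5],[[-0.0095,0.005,0],[0,0,0],0.5]]}}

```text
clock: 31.47
position: [0.562, 0.3482, 0.1009]
ee_rot: [1.205, 2.895, 0.016]
force: [9.0, 27.8, -1.6]
width: 0.252
grasp_force: 13.3
```

```bash
python3 - <<'E'
from h import *
s=st(); shift([.5594,.3459,.098]); R=Ro.from_rotvec(s["ee_rot"]).as_matrix()
A=np.array([.549,.2615])
for k,n in ((83,65),(148,65)):
    a0=np.radians(k); out=[]
    for i in range(1,9):
        a=a0+np.radians(n/8*i); d=.085*np.array([np.cos(a)-np.cos(a0),np.sin(a)-np.sin(a0),0]); t=R.T@d; out.append((float(round(t[0],3)),float(round(t[1],3))))
    print(out)
c=vision.camera("wrist"); glasses(c,.03)
E
```

```text
t 31.5 pos [0.562  0.3482 0.1009] rot [1.205 2.895 0.016] F [ 9.  27.8 -1.6] w 0.252 gf 13.3 q [-0.81  1.06  0.52  1.3  -0.58  0.92  0.61]
shift [ 0.0002 -0.0034  0.0029] turn 
[(0.009, -0.008), (0.017, -0.017), (0.023, -0.028), (0.028, -0.039), (0.031, -0.05), (0.032, -0.062), (0.032, -0.074), (0.03, -0.086)]
[(-0.004, -0.012), (-0.009, -0.022), (-0.015, -0.032), (-0.023, -0.041), (-0.033, -0.049), (-0.043, -0.056), (-0.054, -0.061), (-0.065, -0.064)]
glass ([0.501, 0.2336], np.float64(0.95), 0.88)
glass ([0.6236, 0.1578], np.float64(0.28), 0.61)
glass ([0.5307, 0.314], np.float64(0.82), 0.61)
glass ([0.6065, 0.2922], np.float64(0.37), 0.59)
```

```bash
python3 - <<'E'
from h import *
s=st(); print(s["force"],s["wrist_torque"])
c=vision.camera("side"); f=c["frame"]; u=w2px(c,[[.555,.33,.1]])[0].astype(int); print(u)
cv2.imwrite("pics/s14.png",cv2.resize(f[u[1]-60:u[1]+60,u[0]-80:u[0]+80],None,fx=5,fy=5,interpolation=cv2.INTER_CUBIC)[:,:,::-1])
E
```

```text
t 31.6 pos [0.5618 0.3482 0.1009] rot [1.205 2.895 0.016] F [ 7.8 27.8 -1.8] w 0.252 gf 13.3 q [-0.81  1.06  0.52  1.3  -0.58  0.92  0.61]
[ 7.80511362 27.84798697 -1.7699553 ] [ 5.96786421 -1.89730299  0.44666388]
[310 214]
```

View pics/s14.png

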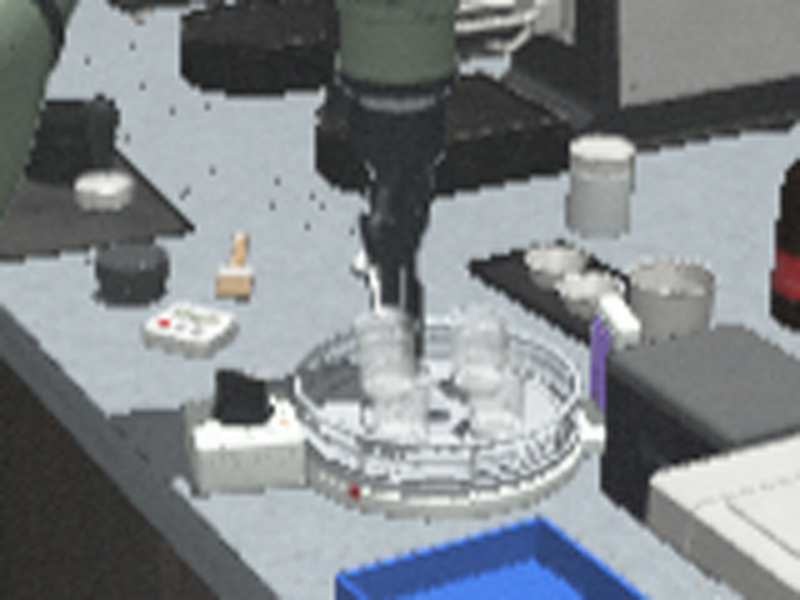

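The torque puts the contact at the right pad's edge: the post sits about 10 mm to the tool's -x and 3 mm to +y. I'll relieve along +y first, then re-centre along -x.

{"method": "send_rows", "body": {"series": [[[0,0.004,0],[0,0,0],0.45],[[0,0.008,0],[0,0,0],0.45],[[0,0.008,0],[0,0,0],0.45],[[0,0.008,0],[0,0,0],0.45]]}}

```text
clock: 31.95
position: [0.5671, 0.3478, 0.0993]
ee_rot: [1.211, 2.893, 0.0]
force: [0.5, -0.4, -0.4]
width: 0.273
grasp_force: 0.0
```

```bash
cat >> h.py <<'E'
def knob():
    "angle of the knob on its circle: darkest fit of the post's projected strip in the wrist picture"
    c=vision.camera("wrist"); g=c["frame"].max(2); best=[]
    for a in np.arange(0,360,1.):
        x,y=.549+.085*np.cos(np.radians(a)),.2615+.085*np.sin(np.radians(a)); p=w2px(c,[[x,y,z] for z in np.linspace(.035,.108,25)])
        q=w2px(c,[[x,y,.03]])[0]
        if p.min()<5 or p[:,0].max()>634 or p[:,1].max()>474: continue
        i=p.astype(int); best.append((float(g[i[:,1],i[:,0]].mean()),a))
    return c,sorted(best)[:6]
E
python3 - <<'E'
from h import *
s=st(); print(s["wrist_torque"][2]); c,b=knob(); print(b)
for _,a in b[:3]:
    p=np.array([.549+.085*np.cos(np.radians(a)),.2615+.085*np.sin(np.radians(a)),s["position"][2]]); shift(p)
E
```

```text
t 31.9 pos [0.5671 0.3478 0.0993] rot [1.211 2.893 0.   ] F [ 0.5 -0.4 -0.4] w 0.273 gf 0.0 q [-0.81  1.08  0.53  1.27 -0.57  0.94  0.6 ]
0.036356130158487154
[(15.04, np.float64(76.0)), (15.96, np.float64(80.0)), (16.16, np.float64(79.0)), (16.24, np.float64(71.0)), (16.56, np.float64(72.0)), (16.84, np.float64(73.0))]
shift [-0.0044 -0.0007 -0.0001] turn 
shift [ 0.0006 -0.004  -0.0001] turn 
shift [-0.0007 -0.0031 -0.0001] turn
```

Free of load now; the post is at about 76°. I'll raise 4 mm so the fingertips clear the rims fully, re-centre, and grip harder.

{"method": "send_rows", "body": {"series": [[[-0.003,-0.001,-0.004],[0,0,0],0.45],[[-0.005,-0.001,-0.004],[0,0,0],0.45],[[-0.005,-0.001,-0.004],[0,0,0],0.9],[[-0.005,-0.001,-0.004],[0,0,0],0.9],[[-0.005,-0.001,-0.004],[0,0,0],0.9],[[-0.005,-0.001,-0.004],[0,0,0],0.9]], "force": 40}}

```text
clock: 32.5
position: [0.5707, 0.3438, 0.1039]
ee_rot: [1.21, 2.892, 0.004]
force: [2.8, 2.7, 5.9]
width: 0.168
grasp_force: 38.9
```

```bash
python3 - <<'E'
from h import *
s=st(); print(s["wrist_torque"][2]); c,b=knob(); print(b)
d=s["position"][:2]-[.549,.2615]; a=np.degrees(np.arctan2(d[1],d[0])); print("tcp",np.hypot(*d),a)
R=Ro.from_rotvec(s["ee_rot"]).as_matrix()
for k,n in ((a,45),(a+45,45),(a+90,208.5-a-90)):
    a0=np.radians(k); out=[]
    for i in range(1,9):
        q=a0+np.radians(n/8*i); d=.085*np.array([np.cos(q)-np.cos(a0),np.sin(q)-np.sin(a0),0]); t=R.T@d; out.append((float(round(t[0],3)),float(round(t[1],3))))
    print(out)
E
```

```text
t 32.5 pos [0.5707 0.3438 0.1039] rot [1.21  2.892 0.004] F [2.8 2.7 5.9] w 0.168 gf 38.9 q [-0.8   1.07  0.53  1.26 -0.57  0.95  0.61]
0.13798448786102327
[(11.16, np.float64(63.0)), (12.64, np.float64(62.0)), (14.64, np.float64(76.0)), (15.2, np.float64(80.0)), (15.24, np.float64(75.0)), (15.24, np.float64(77.0))]
tcp 0.08513708499401416 75.20651632301703
[(0.007, -0.005), (0.013, -0.01), (0.019, -0.016), (0.025, -0.022), (0.029, -0.029), (0.033, -0.036), (0.037, -0.044), (0.039, -0.052)]
[(0.002, -0.008), (0.003, -0.016), (0.003, -0.025), (0.002, -0.033), (0.0, -0.041), (-0.002, -0.049), (-0.005, -0.057), (-0.009, -0.064)]
[(-0.004, -0.007), (-0.009, -0.013), (-0.015, -0.019), (-0.021, -0.024), (-0.028, -0.029), (-0.035, -0.032), (-0.042, -0.036), (-0.05, -0.038)]
```

Well centred: radius 0.085, angle 75°, low force. Continuing.

{"method": "send_rows", "body": {"series": [[[0.007,-0.005,0],[0,0,0],0.9],[[0.013,-0.01,0],[0,0,0],0.9],[[0.019,-0.016,0],[0,0,0],0.9],[[0.025,-0.022,0],[0,0,0],0.9],[[0.029,-0.029,0],[0,0,0],0.9],[[0.033,-0.036,0],[0,0,0],0.9],[[0.037,-0.044,0],[0,0,0],0.9],[[0.039,-0.052,0],[0,0,0],0.9]]}}

```text
clock: 33.22
position: [0.5045, 0.3383, 0.1037]
ee_rot: [1.207, 2.897, 0.009]
force: [3.7, 7.8, 12.8]
width: 0.165
grasp_force: 40.8
```

```bash
python3 - <<'E'
from h import *
s=st(); print(s["wrist_torque"][2]); c,b=knob(); print(b)
d=s["position"][:2]-[.549,.2615]; a=np.degrees(np.arctan2(d[1],d[0])); print("tcp",np.hypot(*d),a); glasses(c,.03)
E
```

```text
t 33.2 pos [0.5045 0.3383 0.1037] rot [1.207 2.897 0.009] F [ 3.7  7.8 12.8] w 0.165 gf 40.8 q [-0.87  0.99  0.5   1.52 -0.6   0.79  0.65]
0.4822811390756068
[(13.32, np.float64(115.0)), (15.32, np.float64(124.0)), (16.24, np.float64(116.0)), (16.68, np.float64(122.0)), (16.88, np.float64(120.0)), (17.0, np.float64(118.0))]
tcp 0.08875372195270484 120.12220883460476
glass ([0.5662, 0.3196], np.float64(0.14), 0.9)
glass ([0.6018, 0.242], np.float64(0.15), 0.87)
glass ([0.499, 0.2869], np.float64(0.38), 0.62)
glass ([0.568, 0.1538], np.float64(0.17), 0.61)
```

{"method": "send_rows", "body": {"series": [[[0.003,-0.008,0],[0,0,0],0.9],[[0.004,-0.016,0],[0,0,0],0.9],[[0.004,-0.024,0],[0,0,0],0.9],[[0.003,-0.032,0],[0,0,0],0.9],[[0.002,-0.04,0],[0,0,0],0.9],[[0,-0.048,0],[0,0,0],0.9],[[-0.003,-0.056,0],[0,0,0],0.9],[[-0.007,-0.063,0],[0,0,0],0.9]]}}

```text
clock: 33.98
position: [0.4656, 0.2857, 0.1034]
ee_rot: [1.21, 2.893, 0.003]
force: [-0.2, 4.4, 6.5]
width: 0.16
grasp_force: 41.1
```

```bash
python3 - <<'E'
from h import *
s=st(); print(s["wrist_torque"][2]); c,b=knob(); print(b)
d=s["position"][:2]-[.549,.2615]; a=np.degrees(np.arctan2(d[1],d[0])); print("tcp",np.hypot(*d),a); glasses(c,.03)
E
```

```text
t 34.0 pos [0.4656 0.2857 0.1034] rot [1.21  2.893 0.003] F [-0.2  4.4  6.5] w 0.16 gf 41.1 q [-0.84  0.91  0.45  1.75 -0.63  0.62  0.76]
0.3467773546105762
[(11.08, np.float64(171.0)), (11.52, np.float64(160.0)), (12.36, np.float64(170.0)), (13.56, np.float64(161.0)), (14.6, np.float64(165.0)), (14.84, np.float64(167.0))]
tcp 0.08681364138247417 163.80102533811035
glass ([0.6147, 0.2854], np.float64(0.04), 0.89)
glass ([0.5232, 0.2259], np.float64(0.34), 0.78)
```

{"method": "send_rows", "body": {"series": [[[-0.004,-0.007,0],[0,0,0],0.9],[[-0.009,-0.013,0],[0,0,0],0.9],[[-0.015,-0.019,0],[0,0,0],0.9],[[-0.021,-0.024,0],[0,0,0],0.9],[[-0.028,-0.029,0],[0,0,0],0.9],[[-0.035,-0.033,0],[0,0,0],0.9],[[-0.043,-0.037,0],[0,0,0],0.9],[[-0.05,-0.039,0],[0,0,0],0.9]]}}

```text
clock: 34.75
position: [0.4735, 0.222, 0.1031]
ee_rot: [1.211, 2.893, 0.002]
force: [1.5, 5.0, 6.6]
width: 0.159
grasp_force: 41.4
```

{"method": "send_rows", "body": {"series": [[[0,0,0],[0,0,0],0.9],[[0,0,0],[0,0,0],0.9],[[0,0,0],[0,0,0],0.9],[[0,0,0],[0,0,0],0.9],[[0,0,0],[0,0,0],0.9]]}}

```text
clock: 35.17
position: [0.4731, 0.2224, 0.103]
ee_rot: [1.212, 2.893, 0.0]
force: [0.6, 2.2, 4.5]
width: 0.163
grasp_force: 41.4
```

```bash
python3 - <<'E'
from h import *
s=st(); print(s["wrist_torque"][2])
d=s["position"][:2]-[.549,.2615]; a=np.degrees(np.arctan2(d[1],d[0])); print("tcp",np.hypot(*d),a)
E
```

```text
t 35.2 pos [0.4731 0.2224 0.103 ] rot [1.212 2.893 0.   ] F [0.6 2.2 4.5] w 0.163 gf 41.4 q [-0.72  0.88  0.41  1.83 -0.62  0.55  0.88]
0.13968320758438812
tcp 0.08538012597577681 -152.74340701150592
```

At home. I'll release, lift, go back over the dial and look.

{"method": "send_rows", "body": {"series": [[[0,0,0],[0,0,0],0.45],[[0,0,0],[0,0,0],0.45],[[0,0,0],[0,0,0],0.45],[[0,0,-0.03],[0,0,0],0.4],[[0.01,0,-0.065],[0,0,0],0.3],[[0.04,0.002,-0.095],[0,0,0],0.2],[[0.08,0.004,-0.12],[0,0,0],0.2],[[0.109,0.004,-0.13],[0,0,0],0.2]]}}

```text
clock: 35.83
position: [0.3979, 0.3042, 0.2345]
ee_rot: [1.212, 2.893, 0.003]
force: [0.3, 1.0, -0.1]
width: 0.402
grasp_force: 0.0
```

{"method": "send_rows", "body": {"series": [[[0,0,0],[0,0,0],0.2],[[0,0,0],[0,0,0],0.2]]}}

```text
clock: 36.0
position: [0.3973, 0.3048, 0.2327]
ee_rot: [1.206, 2.896, 0.001]
force: [0.2, -0.1, -0.4]
width: 0.402
grasp_force: 0.0
```

```bash
python3 - <<'E'
from h import *
s=st(); c,b=knob(); print(b); cv2.imwrite("pics/w15.png",c["frame"][:,:,::-1]); glasses(c,.03); shift([.3995,.304,.065])
p=vision.camera("side"); print("side"); glasses(p,.03)
t=vision.camera("top"); print("top"); glasses(t,.03)
E
```

```text
t 36.0 pos [0.3973 0.3048 0.2327] rot [1.206e+00 2.896e+00 1.000e-03] F [ 0.2 -0.1 -0.4] w 0.402 gf 0.0 q [-1.05  0.68  0.61  1.77 -0.5   0.85  0.58]
[(14.16, np.float64(205.0)), (15.44, np.float64(207.0)), (16.84, np.float64(206.0)), (17.36, np.float64(208.0)), (17.72, np.float64(204.0)), (18.12, np.float64(209.0))]
glass ([0.5248, 0.2092], np.float64(0.83), 0.75)
glass ([0.4887, 0.2798], np.float64(0.52), 0.66)
glass ([0.5653, 0.3121], np.float64(0.83), 0.64)
shift [0.0011 0.0012 0.1671] turn 
side
glass ([0.6039, 0.2516], np.float64(0.8), 0.68)
glass ([0.5264, 0.2171], np.float64(0.76), 0.51)
glass ([0.497, 0.299], np.float64(0.44), 0.5)
top
glass ([0.5281, 0.2156], np.float64(0.88), 0.71)
glass ([0.6041, 0.2461], np.float64(0.96), 0.7)
glass ([0.4926, 0.2804], np.float64(0.89), 0.57)
glass ([0.5649, 0.3153], np.float64(0.86), 0.48)
```

View pics/w15.png

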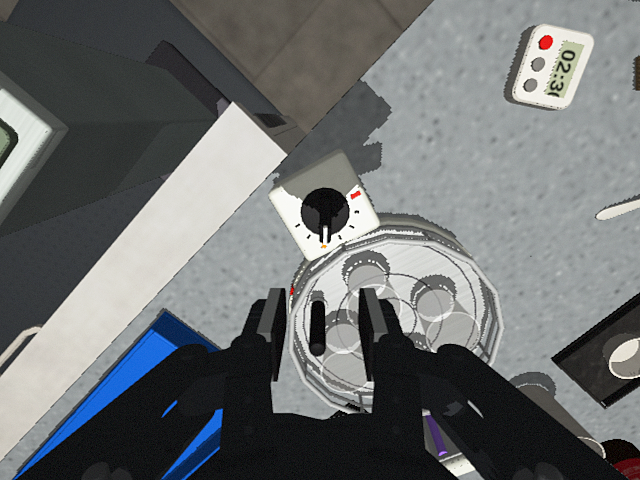

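All four glasses are upright, the knob is at home (px (318,325)) and the dial is still at orange. Now I'll grip the dial and turn it back 120° anticlockwise.

{"method": "send_rows", "body": {"series": [[[0,0,0.03],[0,0,0],0.2],[[0.001,0.001,0.07],[0,0,0],0.2],[[0.001,0.001,0.11],[0,0,0],0.2],[[0.001,0.001,0.14],[0,0,0],0.2],[[0.001,0.001,0.155],[0,0,0],0.2],[[0.001,0.001,0.166],[0,0,0],0.2],[[0.001,0.001,0.166],[0,0,0],0.2],[[0.001,0.001,0.166],[0,0,0],0.2]], "force": 50}}

```text
clock: 36.97
position: [0.3997, 0.3038, 0.0663]
ee_rot: [1.213, 2.893, -0.001]
force: [-0.0, -0.7, 0.0]
width: 0.402
grasp_force: 0.0
```

{"method": "send_rows", "body": {"series": [[[0,0,0],[0,0,0],0.6],[[0,0,0],[0,0,0],1],[[0,0,0],[0,0,0],1],[[0,0,0],[0,0,0],1],[[0,0,0],[0,0,0],1]]}}

```text
clock: 37.38
position: [0.4007, 0.3055, 0.0675]
ee_rot: [1.21, 2.892, 0.006]
force: [5.2, 5.6, 2.1]
width: 0.12
grasp_force: 50.6
```

{"method": "send_rows", "body": {"series": [[[0,0.001,0],[0,0,-6],1],[[0,0.001,0],[0,0,-12],1],[[0,0.001,0],[0,0,-18],1],[[0,0.001,0],[0,0,-24],1],[[0,0.001,0],[0,0,-30],1],[[0,0.001,0],[0,0,-36],1],[[0,0.001,0],[0,0,-42],1],[[0,0.001,0],[0,0,-48],1]]}}

```text
clock: 38.05
position: [0.4005, 0.3047, 0.0674]
ee_rot: [-0.078, 3.135, -0.003]
force: [-1.3, -5.5, 9.3]
width: 0.115
grasp_force: 51.8
```

{"method": "send_rows", "body": {"series": [[[0,0,0],[0,0,-6],1],[[0,0,0],[0,0,-12],1],[[0,0,0],[0,0,-18],1],[[0,0,0],[0,0,-24],1],[[0,0,0],[0,0,-30],1],[[0,0,0],[0,0,-36],1],[[0,0,0],[0,0,-42],1],[[0,0,0],[0,0,-42],1]]}}

```text
clock: 38.72
position: [0.4009, 0.3039, 0.0675]
ee_rot: [-1.198, 2.899, -0.008]
force: [1.4, -9.0, 10.3]
width: 0.116
grasp_force: 51.8
```

```bash
python3 - <<'E'
from h import *
s=st(); y=Ro.from_rotvec(s["ee_rot"]).as_matrix()[:,1]; print(np.degrees(np.arctan2(y[1],y[0])))
E
```

```text
t 38.7 pos [0.4009 0.3039 0.0675] rot [-1.198  2.899 -0.008] F [ 1.4 -9.  10.3] w 0.116 gf 51.8 q [-0.73  0.89  0.03  1.91 -0.05  0.34  1.69]
134.9109383076221
```

{"method": "send_rows", "body": {"series": [[[0,0,0],[0,0,-6],1],[[0,0,0],[0,0,-12],1],[[0,0,0],[0,0,-18],1],[[0,0,0],[0,0,-24],1],[[0,0,0],[0,0,-30],1],[[0,0,0],[0,0,-30],1]]}}

```text
clock: 39.22
position: [0.4015, 0.3037, 0.0675]
ee_rot: [-1.907, 2.492, -0.011]
force: [5.7, -9.4, 10.3]
width: 0.118
grasp_force: 51.7
```

{"method": "send_rows", "body": {"series": [[[0,0,0],[0,0,0],0.5],[[0,0,0],[0,0,0],0.2],[[0,0,0],[0,0,0],0.2],[[0,0,-0.03],[0,0,0],0.2],[[0,0,-0.07],[0,0,0],0.2],[[0,0,-0.11],[0,0,0],0.2],[[0,0,-0.15],[0,0,0],0.2],[[0,0,-0.17],[0,0,0],0.2]]}}

```text
clock: 39.88
position: [0.3997, 0.306, 0.2408]
ee_rot: [-1.899, 2.494, -0.006]
force: [0.6, -0.1, -0.6]
width: 0.399
grasp_force: 0.0
```

```bash
python3 - <<'E'
from h import *
s=st(); c=vision.camera("wrist"); f=c["frame"].copy()
ax=np.array([.399,.304]); 
for p,col in ((0,(255,0,0)),(1,(255,255,0))):
    a=np.radians(74.6-30*p); q=w2px(c,[[*(ax+.021*np.array([np.cos(a),np.sin(a)])),.083]])[0]; print(p,q)
u=w2px(c,[[*ax,.06]])[0].astype(int)
cv2.imwrite("pics/w16.png",cv2.resize(f[max(u[1]-60,0):u[1]+60,max(u[0]-80,0):u[0]+80],None,fx=5,fy=5)[:,:,::-1]); print(u)
t=vision.camera("top"); glasses(t,.03)
E
```

```text
t 39.9 pos [0.3997 0.306  0.2408] rot [-1.899  2.494 -0.006] F [ 0.6 -0.1 -0.6] w 0.399 gf 0.0 q [-0.64  0.6  -0.14  1.74  0.12  0.8   2.04]
0 [321.63087052 236.50828927]
1 [310.0497888  233.54442022]
[321 207]
glass ([0.4927, 0.2804], np.float64(0.71), 0.65)
glass ([0.6042, 0.2474], np.float64(0.84), 0.54)
glass ([0.563, 0.317], np.float64(0.74), 0.53)
glass ([0.5246, 0.2143], np.float64(0.79), 0.51)
```

View pics/w16.png

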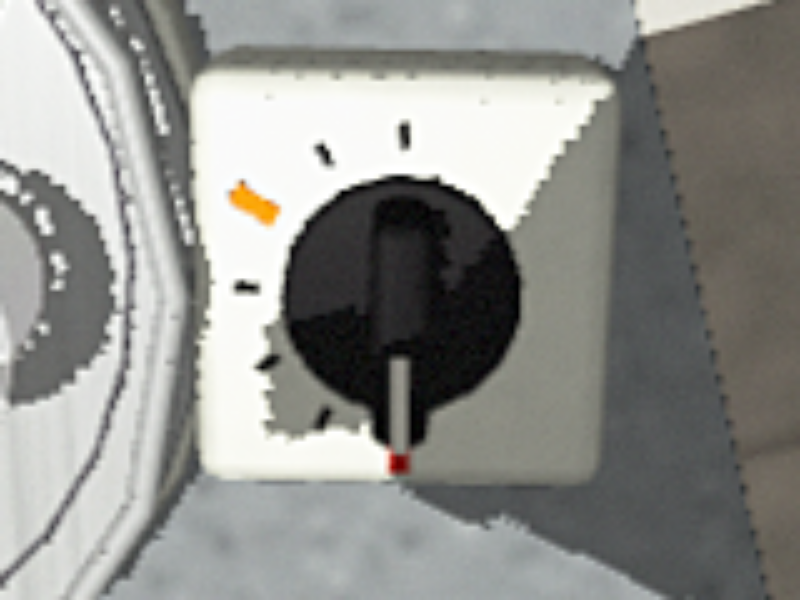

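The pointer is on the red tick (off), all four glasses are aboard, and the arm is clear. Handing in.

```bash
python3 -c "
from rig import arm; print(arm.hand_in())"
```

```text
the job is handed in; nothing more can be done
None
```

I handed the job in: all four glasses stand upright on the carousel, which made one full turn back to its home mark with the dial at orange, and the dial is back at off; no verdict came back.

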